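# Unload the bracket die and right the fallen motors

### The arm

A 6-joint arm with a two-finger parallel gripper is mounted at the origin on the work surface. World frame = base frame: x ahead of the robot, y to its left, z up, the work surface at z = 0. Lengths are in m, angles in rad, forces in N, time in s.
With the tool pointing down it reaches from about 0.4 to 0.825 m from the base axis. Payload 7 kg.
Tool frame: the origin (TCP) lies at the very end of the fingers, on their centre line; the grasp point (between the pads) lies 19 mm behind it; z points along the fingers, y is the line along which they close (so a half turn about z gives the same grasp; the last joint's range is limited). The gripper opens to 85 mm and grips with 20 to 120 N. Pads are 22 mm wide; open, the fingers measure 114 mm over their backs; the gripper's body (76 mm by 85 mm) begins 54 mm behind the grasp point. The pads swing forward as they close: fully open they stand 13 mm farther back than shut.
Start: joints at [1.441, 0.359, 0.012, 0, -1.224, -0.288], TCP at [0.274, 0.617, 0.231] pointing down, gripper open.
Joint ranges: [-3.07, 3.07], [-1.43, 2.12], [-1.02, 1.25], [-3.03, 1.67], [-3.05, -0], [-3.03, 3.03]. Speed limits (rad/s): [2.39, 2.39, 3.01, 3.14, 3.14, 3.14].

### API

Orientations are given as a rotation vector (axis times angle).
In Python, from workcell import r, optics gives the robot as it stands. The module is installed in compiled form; this text tells all that it offers.
- The arm moves only by the tool jog_arm, never from a script. Its argument "motion" is a list of rows, each a list of 3 entries, a list of its own where there are three numbers: the shift along the tool's x, y, z normalised to -1 to 1, where 1 is 0.2 m, then the turn, a rotation vector about the tool's x, y, z normalised to -1 to 1, where 1 is 2 pi rad, then the opening, from 0 (shut) to 1 (fully open). A call has 1 to 20 rows; each row is the pose to reach, as a shift and turn from the pose commanded when the call began, along the tool's axes at that moment, turning the shorter way round; what a row does not reach only later rows make up. A row lasts 1/8 s, in which the tool goes at most 62.5 mm and 10.7 degrees, less where a joint would pass 70% of its speed; a pose out of reach is approached as far as the arm can. A call with a number of a shift or a turn outside -1 to 1 is refused whole. A call with a gripper value outside its range is refused whole. The fingers move at their own pace and stop on an object; the grip force is fixed at half the most. Time passes only in rows, so rows that repeat a pose let the fingers close. It gives the time, the measured TCP pose, the force, the opening and the grip force at its end, in the units of the state.
- r.get_obs(): the state, without advancing time (a new reading comes with each control period).
- optics.snapshot(name): name is "scene" or "side" or "wrist"; returns a dict with "image" (480x640x3 uint8, red, green, blue), "intrinsics" (3x3 intrinsics, pixels), "pose" (4x4, takes a point from camera to world coordinates). Camera axes: x right, y up, looking along -z (the intrinsics and any distortion apply to the point x, -y, -z); pixel columns grow to the right and rows downward; lengths in m; the calibration is good to about 2 mm. A picture is of the moment at which its call begins. There is no depth.
- r.sign_off(): hands the job in; it is judged then, once.
The state is a dict: "time": time; "joint_positions": joint angles; "joint_vel": joint speeds; "joint_efforts": joint torques, N m; "tcp_pos": TCP position; "ee_rot": TCP orientation; "force": force on the tool from outside, world axes, zero at the start; "torque": the same for the moment, N m; "gripper_width": finger opening in m; "grasp_force": force on a finger pad.
Only numpy, scipy, OpenCV 4.12 (cv2) and the standard library are available. Lean on these libraries where they do the work, as an engineer would, in place of code of your own. Each camera call takes 0.05 s, during which the arm holds its last target. There are 200 camera calls.

### The job

Get this motor station ready for kitting: lift every formed bracket out of the open die and set it down, not dropped, flat on its base in the black tray, one to a pocket. With the die emptied into the tray, check its spring: pull the sprung gauge on the die out to its mark, hold it there for about a second, and let it go back home. Any motor that has fallen over on the grey pallet must be stood upright on its foot on the pallet (at any time), so that all the motors end up standing there; leave the other things on the bench alone.

Things in the scene. Friction and masses are not known exactly. Their poses are not given: they have to be found in the camera images.
- bracket_a: formed aluminium motor bracket, 0.25 kg: a flat base plate 64 (its x) x 90 (its y) x 8 mm with one upright wall across the middle, 60 mm wide (x), 12 mm thick (y), from the base up to 68 mm above the underside. Origin at the centre of the underside, z up along the wall. At the start it sits base down in a die cavity. Two or three of the three brackets are present
- bracket_b: formed aluminium motor bracket, 0.25 kg: a flat base plate 64 (its x) x 90 (its y) x 8 mm with one upright wall across the middle, 60 mm wide (x), 12 mm thick (y), from the base up to 68 mm above the underside. Origin at the centre of the underside, z up along the wall. At the start it sits base down in a die cavity. Two or three of the three brackets are present
- bracket_c: formed aluminium motor bracket, 0.25 kg: a flat base plate 64 (its x) x 90 (its y) x 8 mm with one upright wall across the middle, 60 mm wide (x), 12 mm thick (y), from the base up to 68 mm above the underside. Origin at the centre of the underside, z up along the wall. At the start it sits base down in a die cavity. Two or three of the three brackets are present
- motor_a: electric motor, 0.45 kg, lying on its side at the start: a square foot 48 x 48 x 14 mm, then a round can of 48 mm diameter from 14 to 78 mm above the foot's underside, then a thin shaft of 10 mm diameter up to 105 mm. Origin at the centre of the foot's underside, z along the motor from foot to shaft (z is up when it stands on its foot). Two or three of motors a, b, c are present
- motor_b: electric motor, 0.45 kg, lying on its side at the start: a square foot 48 x 48 x 14 mm, then a round can of 48 mm diameter from 14 to 78 mm above the foot's underside, then a thin shaft of 10 mm diameter up to 105 mm. Origin at the centre of the foot's underside, z along the motor from foot to shaft (z is up when it stands on its foot). Two or three of motors a, b, c are present
- motor_c: electric motor, 0.45 kg, lying on its side at the start: a square foot 48 x 48 x 14 mm, then a round can of 48 mm diameter from 14 to 78 mm above the foot's underside, then a thin shaft of 10 mm diameter up to 105 mm. Origin at the centre of the foot's underside, z along the motor from foot to shaft (z is up when it stands on its foot). Two or three of motors a, b, c are present
- motor_d: a motor just like motor_a that already stands upright on the pallet; it is to be left standing there
- die: open steel forming die, fixed, 290 (x) x 170 (y) x 45 mm high, origin at the centre of its underside. Three cavities in a row along its x, each 70 x 96 mm and 14 mm deep. Beside them, along its +y side, lies the draw gauge between two round guide pillars (20 mm diameter, 90 mm high, at x = +-118 mm, y = 65 mm)
- cavity_0 (a point): centre of the floor of a die cavity, 31 mm above the bench, 14 mm below the die's top face; axes as the die's
- cavity_1 (a point): centre of the floor of a die cavity, 31 mm above the bench, 14 mm below the die's top face; axes as the die's
- cavity_2 (a point): centre of the floor of a die cavity, 31 mm above the bench, 14 mm below the die's top face; axes as the die's
- gauge (a joint): travel of the die's sprung draw gauge: 0 is home, grows as its slide is pulled along the die's -x, stop at 0.075 m. The spring takes about 3 N at home and 9 N at the mark; it returns by itself when let go. The mark is at 0.045 m
- gauge_grip (a point): point in the gauge's black upright grip tab, 14 mm before the top of the tab. The tab is 14 mm thick along the die's x, 28 mm wide along the die's y, 44 mm high, its top 106 mm above the bench; it moves with the slide
- gauge_mark (a point): where gauge_grip is when the slide is at its mark. The mark itself is a pair of small black raised lines on either side of the gauge rail, level with which the middle of the tab (white line on the slide) must come
- tray: black open tray, fixed, 280 (x) x 122 (y) x 30 mm high with 5 mm floor and walls, two cross walls make three pockets in a row along its x, each 87 (x) x 112 (y) mm. Origin at the centre of its underside
- pocket_0 (a point): centre of the floor of a tray pocket, 5 mm above the bench; axes as the tray's
- pocket_1 (a point): centre of the floor of a tray pocket, 5 mm above the bench; axes as the tray's
- pocket_2 (a point): centre of the floor of a tray pocket, 5 mm above the bench; axes as the tray's
- pallet: flat grey motor pallet, fixed, 320 (x) x 340 (y) x 6 mm thick, without rim; origin at the centre of its underside
- water_bottle: clear drinking bottle standing, 60 mm diameter, 190 mm high; origin at the centre of its underside (not part of the job)
- screwdriver: screwdriver lying on the bench, 170 mm long, along its x (not part of the job)
- tape_roll: roll of tape lying flat, 90 mm diameter, 24 mm high; origin at the centre of its underside (not part of the job)
- wrench: steel wrench lying on the bench, 160 mm long, along its x (not part of the job)
- glue_gun: yellow glue gun lying on its side, about 180 mm long along its x, 40 mm high (not part of the job)
There are look-alikes about, which are no part of the job. What is shaped like the bracket_a but yellow is not meant.

How it is judged:
On the way, in this order (a step that is already met when the one before it is completed fails the run):
1. every bracket present lies base down in the tray, one to a pocket (x of bracket_a in the frame of tray between -0.13 and 0.13 m and y of bracket_a in the frame of tray between -0.05 and 0.05 m and z of each of bracket_a, bracket_b, bracket_c in the frame of tray below 0.01 m and angle between each of bracket_a, bracket_b, bracket_c's own z axis and vertical below 0.08 rad and x of bracket_b in the frame of tray between -0.13 and 0.13 m and y of bracket_b in the frame of tray between -0.05 and 0.05 m and x of bracket_c in the frame of tray between -0.13 and 0.13 m and y of bracket_c in the frame of tray between -0.05 and 0.05 m), for 0.2 s.
2. with the brackets in the tray, the gauge is held at its mark (0.045 m, within 7 mm) for 0.5 s (value of joint gauge between 0.038 and 0.052 m), for 0.5 s.
At the end, for the whole second after the job is handed in: Every bracket present lies flat on its base in the tray (underside less than 10 mm above the tray's underside, tilt under 0.08 rad), one to a pocket; every motor present stands on its foot on the pallet (foot centre over the pallet, tilt under 0.08 rad); the gauge is home within 5 mm; all at rest (all of step 1 and angle between each of motor_a, motor_b, motor_c, motor_d's own z axis and vertical below 0.08 rad and x of motor_a in the frame of pallet between -0.16 and 0.16 m and y of motor_a in the frame of pallet between -0.17 and 0.17 m and z of motor_a in the frame of pallet between 0 and 0.012 m and x of motor_b in the frame of pallet between -0.16 and 0.16 m and y of motor_b in the frame of pallet between -0.17 and 0.17 m and z of motor_b in the frame of pallet between 0 and 0.012 m and x of motor_c in the frame of pallet between -0.16 and 0.16 m and y of motor_c in the frame of pallet between -0.17 and 0.17 m and z of motor_c in the frame of pallet between 0 and 0.012 m and x of motor_d in the frame of pallet between -0.16 and 0.16 m and y of motor_d in the frame of pallet between -0.17 and 0.17 m and z of motor_d in the frame of pallet between 0 and 0.012 m and linear speed of each of bracket_a, bracket_b, bracket_c, motor_a, motor_b, motor_c, motor_d below 0.02 m/s and value of joint gauge below 0.005 m); the robot touches nothing.
It fails at once if a bracket is dropped or thrown into the tray instead of being set down ((linear speed of bracket_a above 0.8 m/s and z of bracket_a in the frame of tray below 0.06 m and x of bracket_a in the frame of tray between -0.13 and 0.13 m and y of bracket_a in the frame of tray between -0.05 and 0.05 m) or (linear speed of bracket_b above 0.8 m/s and z of bracket_b in the frame of tray below 0.06 m and x of bracket_b in the frame of tray between -0.13 and 0.13 m and y of bracket_b in the frame of tray between -0.05 and 0.05 m) or (linear speed of bracket_c above 0.8 m/s and z of bracket_c in the frame of tray below 0.06 m and x of bracket_c in the frame of tray between -0.13 and 0.13 m and y of bracket_c in the frame of tray between -0.05 and 0.05 m)).
It fails at once if one of the other things on the bench (bottle, screwdriver, tape, wrench, glue gun) is moved more than 4 cm (distance of any of water_bottle, screwdriver, tape_roll, wrench, glue_gun from where it was at the start of the episode above 0.04 m).
Of bracket_a, bracket_b, bracket_c only 2 to 3 are there at a start; the rules pass over those that are not, and their reading is None.
Of motor_a, motor_b, motor_c only 2 to 3 are there at a start; the rules pass over those that are not, and their reading is None.
At some moment in a run one of motor_a, motor_b, motor_c may be knocked a few centimetres aside while the robot is not near it.
It also fails if it takes over 210 s, if anything falls off the work surface, if the arm or the gripper's body presses on something with over 40 N, if the wrist force passes 120 N, or if a joint passes its speed limit or range.

## Working session

There is one attempt and no reset: what is moved stays moved. The work goes in short steps, Python scripts to look and compute and a tool call to move; the robot and the scene stay as the last step left them, time stands still between calls to the robot, and variables do not carry over. Pictures are saved under pics/ and viewed, at most 14 in all, crops included, and the job is handed in when it is done.

Besides the shell and the picture viewer there is one more tool, called after "Request:" as a command line: name --argument value ..., lists and objects as JSON in quotes. jog_arm: Moves the arm, as the interface text tells. Its arguments: {"type":"object","properties":{"motion":{"type":"array","items":{"type":"array"}}},"required":["motion"]}

```bash
mkdir -p pics
python3 - <<'E'
from workcell import r, optics
import cv2,numpy as np
o=r.get_obs(); print(o)
for n in ("scene","side"):
    s=optics.snapshot(n); print(n,s["intrinsics"].tolist(),np.round(s["pose"],4).tolist(),[k for k in s])
    np.savez(f"{n}.npz",K=s["intrinsics"],T=s["pose"],im=s["image"])
    cv2.imwrite(f"pics/{n}0.png",cv2.resize(s["image"][...,::-1],(800,600),interpolation=cv2.INTER_CUBIC))
E
```

```text
{'time': 0.0, 'joint_positions': array([ 1.44111405e+00,  3.59375552e-01,  1.10603865e-02, -3.23612661e-04,
       -1.22408404e+00, -2.88097948e-01]), 'joint_vel': array([ 1.48856923e-03, -3.98003610e-06,  2.00711583e-03,  5.60477881e-04,
       -1.33462464e-05,  6.76583385e-06]), 'joint_efforts': array([ 1.83559336e-03, -5.83325279e+01,  2.93413585e+01,  6.93633333e+00,
       -6.13080338e-03, -1.93774213e-05]), 'tcp_pos': array([0.2737097 , 0.61649825, 0.23037645]), 'ee_rot': array([ 3.07167714e+00, -6.51318387e-01, -2.77080840e-04]), 'force': array([-0.57289781, -0.07200615,  0.15083923]), 'torque': array([0.0028066 , 0.0504894 , 0.02454981]), 'grasp_force': 0.0, 'gripper_width': 0.08512831483835787}
scene [[477.1335013224635, 0.0, 329.14443412684324], [0.0, 477.1335013224635, 248.07693492119725], [0.0, 0.0, 1.0]] [[-0.8001, -0.4818, 0.3574, 0.981], [0.5997, -0.6569, 0.457, 0.5848], [0.0146, 0.5799, 0.8145, 1.1309], [0.0, 0.0, 0.0, 1.0]] ['image', 'intrinsics', 'pose']
side [[569.1502898220798, 0.0, 327.7612632585858], [0.0, 569.1502898220798, 243.27820898474414], [0.0, 0.0, 1.0]] [[0.9134, 0.2883, -0.2874, 0.109], [-0.4066, 0.6133, -0.6772, -0.9741], [-0.019, 0.7354, 0.6774, 1.0376], [0.0, 0.0, 0.0, 1.0]] ['image', 'intrinsics', 'pose']
```

View pics/scene0.png

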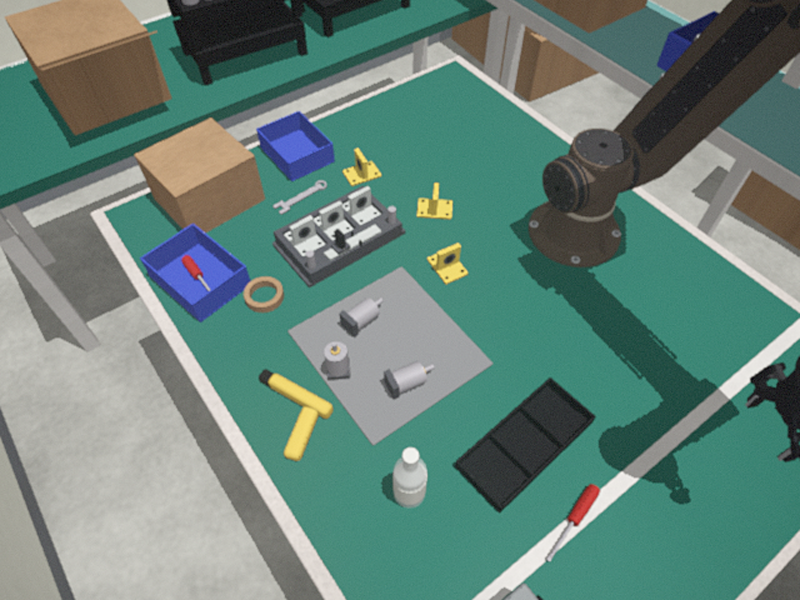

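View pics/side0.png

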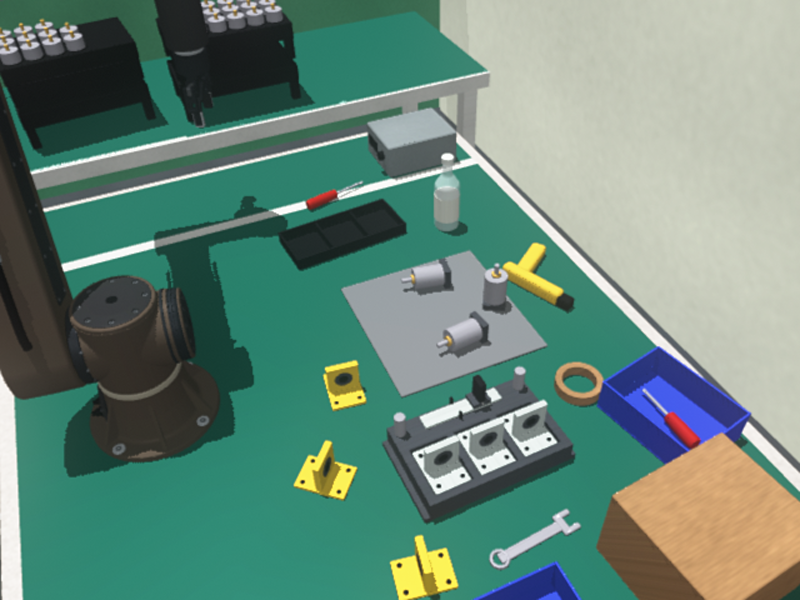

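In the scene view (800x600 px), three silver-grey brackets sit in the dark die at (305,238), (335,218) and (362,203). The yellow look-alikes at (362,167), (435,203) and (448,262) are not meant because of their colour. Motors lie at (362,316) and (408,378), one stands at (335,360), and the tray is at (525,443). Next I'll confirm this in enlarged crops.

```bash
cat > crop.py <<'E'
import cv2,numpy as np
def crop(im,x0,y0,w,h,f,name):
    c=cv2.resize(im[y0:y0+h,x0:x0+w,::-1],None,fx=f,fy=f,interpolation=cv2.INTER_CUBIC)
    for i in range(0,w,10):
        cv2.line(c,(int(i*f),0),(int(i*f),10 if (x0+i)%50 else 25),(0,255,255),1)
        if i%20==0: cv2.putText(c,str(x0+i),(int(i*f)+2,10),0,.35,(0,255,255),1)
    for i in range(0,h,10):
        cv2.line(c,(0,int(i*f)),(10,int(i*f)),(0,255,255),1)
        if i%20==0: cv2.putText(c,str(y0+i),(12,int(i*f)+4),0,.35,(0,255,255),1)
    cv2.imwrite(name,c)
E
python3 - <<'E'
from crop import *
a=np.load("scene.npz")["im"];b=np.load("side.npz")["im"]
crop(a,210,140,130,90,6,"pics/s_die.png")
crop(b,300,285,170,135,4.4,"pics/d_die.png")
E
```

```text
(no output)
```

View pics/s_die.png

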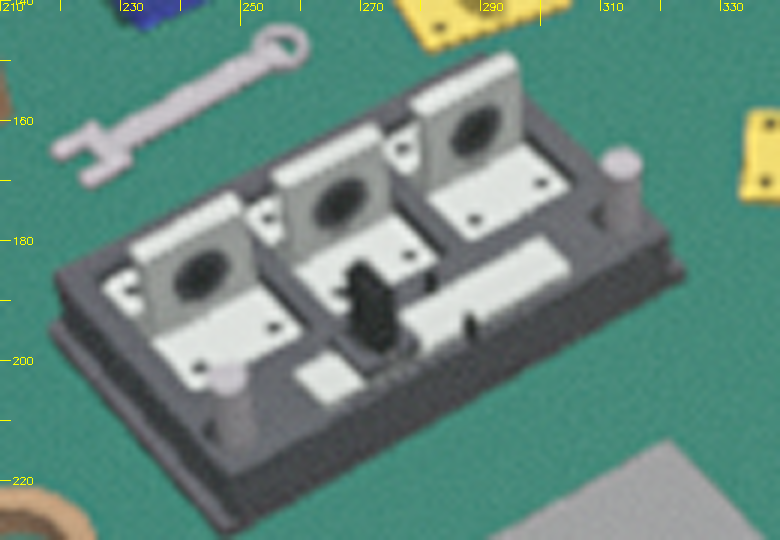

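View pics/d_die.png

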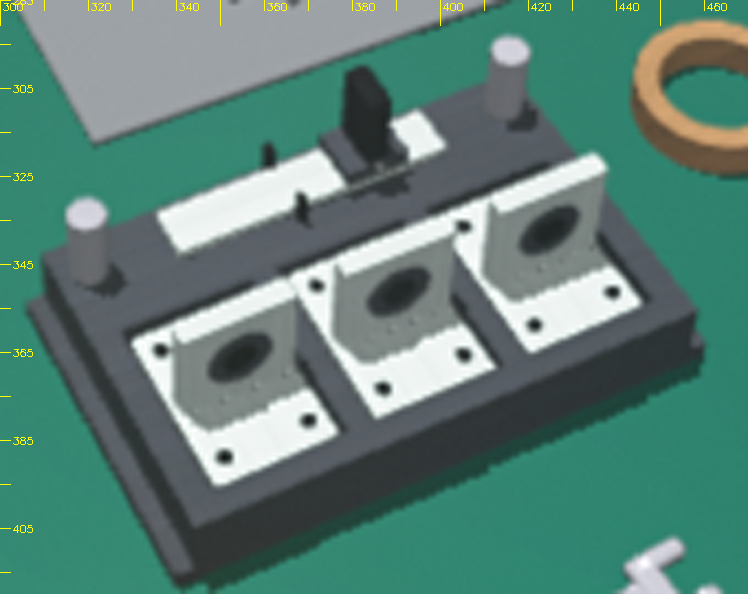

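All three grey brackets are confirmed in the die, and the yellow ones lie outside it. Pixel readings from the crops (scene / side):

| Point | Scene | Side |
|---|---|---|
| Pillar top, near robot | (313.7,167) | (319.5,333.2) |
| Pillar top, far | (247.8,202.8) | (415.9,296.4) |
| Wall top, far | (241.5,178) | (424.1,326.6) |
| Wall top, middle | (265.2,165.8) | (389.8,341.1) |
| Wall top, near | (287.7,154) | (353.2,356.1) |
| Gauge tab top | (270.2,185) | (383.4,302.7) |

Next I'll crop the pallet and tray.

```bash
cat > tri.py <<'E'
import numpy as np,cv2
D={n:np.load(n+".npz") for n in("scene","side")}
def P(n,T=None,K=None):
    d=D[n] if T is None else None
    T=d["T"] if T is None else T; K=d["K"] if K is None else K
    return K@np.diag([1,-1,-1])@np.linalg.inv(T)[:3]
def tri(a,b,Pa=None,Pb=None):
    Pa=P("scene") if Pa is None else Pa; Pb=P("side") if Pb is None else Pb
    X=cv2.triangulatePoints(Pa,Pb,np.float64(a).reshape(2,1),np.float64(b).reshape(2,1)).ravel();X=X[:3]/X[3]
    e=[np.linalg.norm((Q@np.r_[X,1])[:2]/(Q@np.r_[X,1])[2]-u) for Q,u in((Pa,a),(Pb,b))]
    return X,max(e)
def onz(n,uv,z,Pm=None):
    Q=P(n) if Pm is None else Pm
    H=np.c_[Q[:,0],Q[:,1],Q[:,2]*z+Q[:,3]]; x=np.linalg.solve(H,np.r_[uv,1]); return x[:2]/x[2]
E
python3 - <<'E'
from tri import *
from crop import crop
for k,a,b in [("pilN",(313.7,167),(319.5,333.2)),("pilF",(247.8,202.8),(415.9,296.4)),("wF",(241.5,178),(424.1,326.6)),("wM",(265.2,165.8),(389.8,341.1)),("wN",(287.7,154),(353.2,356.1)),("tab",(270.2,185),(383.4,302.7))]:
    X,e=tri(a,b);print(k,X.round(4),round(e,2))
crop(D["scene"]["im"],225,205,255,208,3.1,"pics/s_pal.png")
crop(D["side"]["im"],215,120,230,200,3.0,"pics/d_pal.png")
E
```

```text
pilN [ 0.3814 -0.2718  0.0882] 0.68
pilF [ 0.6175 -0.2672  0.0877] 0.67
wF [ 0.5852 -0.3543  0.0962] 0.66
wM [ 0.5018 -0.3567  0.0956] 0.9
wN [ 0.4177 -0.3588  0.0954] 0.73
tab [ 0.5352 -0.2693  0.1083] 0.11
```

View pics/s_pal.png

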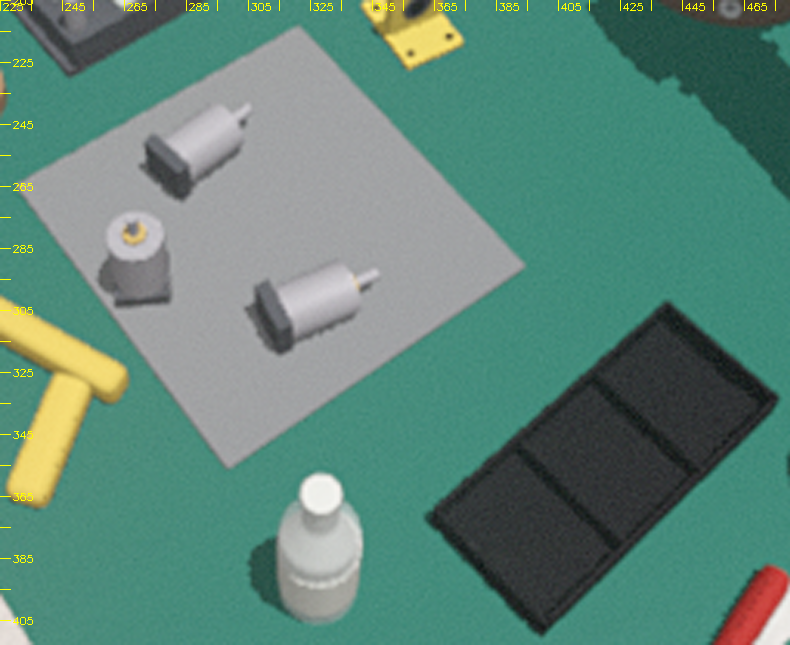

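View pics/d_pal.png

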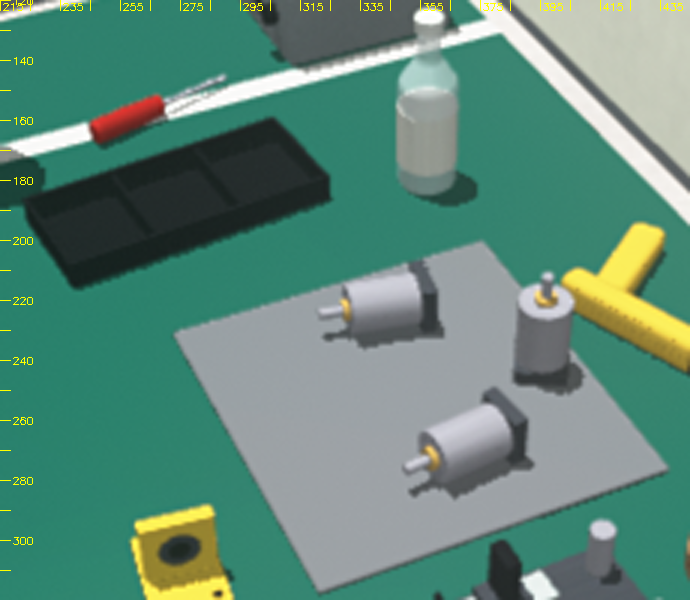

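Scene pixels: the tray's rim corners are (440.5,302.7), (476,333.4), (399.8,409.2) and (363.7,371.8). The motor shaft tips (scene / side) are (304.7,239.8) / (350.7,276) and (346.6,293.7) / (322.3,224.7). The pallet corners in the scene view are (322,213.4), (394.5,290.5), (298.5,356) and (232,263.4). The standing motor's shaft tip is at (267.9,278.2) / (397.5,212).

Run:
```python
from tri import *
for k,a,b in [("m1tip",(304.7,239.8),(350.7,276)),("m1base",(301.8,244.4),(358.7,272.7)),("m2tip",(346.6,293.7),(322.3,224.7)),("m2base",(340.2,296.6),(330.3,223.3)),("mdtip",(267.9,278.2),(397.5,212)),
 ("trayA",(363.7,371.8),(305.7,159.3)),("trayB",(440.5,302.7),(223.5+16,216-1)),("bottle top",(328.5,363),(358,126)) ]:
    X,e=tri(a,b);print(k,X.round(4),round(e,2))
for k,p,z in [("m1foot",(279.2,258.9),.03),("m2foot",(313.4,306.6),.03)]: print(k,onz("scene",p,z).round(4))
t=np.array([onz("scene",p,.03) for p in [(440.5,302.7),(476,333.4),(399.8,409.2),(363.7,371.8)]]);print("tray",t.round(3),t.mean(0),np.linalg.norm(t-np.roll(t,-1,0),axis=1))
d=t[3]-t[0]+t[2]-t[1];print("yaw",np.degrees(np.arctan2(d[1],d[0])))
t=np.array([onz("scene",p,.006) for p in [(322,213.4),(394.5,290.5),(298.5,356),(232,263.4)]]);print("pallet",t.round(3),t.mean(0),np.linalg.norm(t-np.roll(t,-1,0),axis=1))
from workcell import r,optics
for p in [(.5,.3,.1)]:pass
s=optics.snapshot("wrist");T=s["pose"];o=r.get_obs()
from scipy.spatial.transform import Rotation as R
E=np.eye(4);E[:3,:3]=R.from_rotvec(o["ee_rot"]).as_matrix();E[:3,3]=o["tcp_pos"]
print("cam in tool",(np.linalg.inv(E)@T).round(3).tolist(),s["intrinsics"].round(1).tolist());print(E.round(3).tolist())
```

```text
m1tip [ 0.5384 -0.0984  0.0298] 0.56
m1base [ 0.5586 -0.0934  0.0284] 2.46
m2tip [0.5522 0.1111 0.028 ] 1.33
m2base [0.5731 0.1074 0.0284] 2.0
mdtip [ 0.7133 -0.0088  0.1048] 0.94
trayA [0.629  0.3344 0.0767] 16.21
trayB [0.3633 0.2733 0.0089] 2.77
bottle top [0.7454 0.2878 0.1879] 0.98
m1foot [ 0.6323 -0.0855]
m2foot [0.6433 0.0926]
tray [[0.368 0.281]
 [0.358 0.398]
 [0.639 0.425]
 [0.649 0.307]] [0.50339726 0.35291033] [0.11714596 0.28280505 0.11844078 0.28290542]
yaw 5.319267082568745
pallet [[ 0.427 -0.163]
 [ 0.429  0.173]
 [ 0.747  0.173]
 [ 0.74  -0.166]] [0.585786   0.00410565] [0.33602242 0.31804419 0.33853269 0.31306847]
cam in tool [[-0.0, 0.957, 0.292, 0.074], [1.0, -0.0, 0.001, -0.0], [0.001, 0.292, -0.957, -0.144], [0.0, 0.0, 0.0, 1.0]] [[376.9, 0.0, 316.1], [0.0, 376.9, 243.7], [0.0, 0.0, 1.0]]
[[0.914, -0.406, -0.0, 0.274], [-0.406, -0.914, -0.001, 0.617], [0.0, 0.001, -1.0, 0.231], [0.0, 0.0, 0.0, 1.0]]
```

Every measured height is within 3 mm of its given value: pillars .088, walls .096, tab .108, shafts about .029, standing shaft tip .105. The tray centre is (.503,.353) with yaw 5.3°, the die yaw is about 1.3°, and both fallen motors' shafts point toward the robot. I'll write a planning helper and then move.

```bash
cat > plan.py <<'E'
import numpy as np
from workcell import r,optics
from scipy.spatial.transform import Rotation as R
def down(yaw): 
    c,s=np.cos(np.radians(yaw)),np.sin(np.radians(yaw)); return R.from_matrix(np.array([[c,s,0],[s,-c,0],[0,0,-1]]))
def show():
    o=r.get_obs(); print("t",round(o["time"],2),"p",o["tcp_pos"].round(4),"F",o["force"].round(1),"w",round(o["gripper_width"],4),"gf",round(o["grasp_force"],1),"j",o["joint_positions"].round(2))
def plan(targets,rots=None):
    """targets: successive positions; each a separate call with at most 0.2 m per axis"""
    o=r.get_obs();p=o["tcp_pos"];Rc=R.from_rotvec(o["ee_rot"])
    rots=rots or [None]*len(targets)
    for t,q in zip(targets,rots):
        q=Rc if q is None else q
        print("shift",(Rc.inv().apply(np.array(t)-p)/.2).round(3),"turn",((Rc.inv()*q).as_rotvec()/2/np.pi).round(4))
        p=np.array(t);Rc=q
E
python3 - <<'E'
from plan import *
show(); D=down(1.3)
plan([(.33,.44,.2),(.38,.25,.2),(.42,.06,.2),(.42,-.13,.2),(.42,-.31,.2),(.4177,-.3588,.13),(.4177,-.3588,.059)],[D]+[None]*6)
E
```

```text
t 0.15 p [0.2737 0.6166 0.2306] F [-0.4 -0.1 -0. ] w 0.0854 gf 0.0 j [ 1.44  0.36  0.01 -0.   -1.22 -0.29]
shift [0.615 0.693 0.154] turn [ 0.0002  0.     -0.0701]
shift [0.228 0.955 0.   ] turn [0. 0. 0.]
shift [0.178 0.954 0.   ] turn [0. 0. 0.]
shift [-0.022  0.95   0.   ] turn [0. 0. 0.]
shift [-0.02  0.9   0.  ] turn [0. 0. 0.]
shift [-0.017  0.244  0.35 ] turn [0. 0. 0.]
shift [0.    0.    0.355] turn [0. 0. 0.]
```

Request:
jog_arm --motion '[[[0.615, 0.693, 0.154], [0, 0, -0.07], 0.6], [[0.615, 0.693, 0.154], [0, 0, -0.07], 0.6], [[0.615, 0.693, 0.154], [0, 0, -0.07], 0.6], [[0.615, 0.693, 0.154], [0, 0, -0.07], 0.6], [[0.615, 0.693, 0.154], [0, 0, -0.07], 0.6]]'

```text
time: 0.78
tcp_pos: [0.3304, 0.4405, 0.2009]
ee_rot: [-3.141, -0.033, -0.001]
force: [0.4, -0.9, 0.8]
gripper_width: 0.0511
grasp_force: 0.0
```

Request:
jog_arm --motion '[[[0.228, 0.955, 0], [0, 0, 0], 0.6], [[0.228, 0.955, 0], [0, 0, 0], 0.6], [[0.228, 0.955, 0], [0, 0, 0], 0.6], [[0.228, 0.955, 0], [0, 0, 0], 0.6], [[0.228, 0.955, 0], [0, 0, 0], 0.6]]'

```text
time: 1.4
tcp_pos: [0.3803, 0.2512, 0.2009]
ee_rot: [-3.141, -0.034, -0.001]
force: [-0.2, 0.8, -0.0]
gripper_width: 0.0514
grasp_force: 0.0
```

Request:
jog_arm --motion '[[[0.178, 0.954, 0], [0, 0, 0], 0.6], [[0.178, 0.954, 0], [0, 0, 0], 0.6], [[0.178, 0.954, 0], [0, 0, 0], 0.6], [[0.178, 0.954, 0], [0, 0, 0], 0.6], [[0.178, 0.954, 0], [0, 0, 0], 0.6]]'

```text
time: 2.02
tcp_pos: [0.4204, 0.0613, 0.2005]
ee_rot: [-3.141, -0.034, -0.0]
force: [0.2, 0.5, 0.3]
gripper_width: 0.0513
grasp_force: 0.0
```

Request:
jog_arm --motion '[[[-0.022, 0.95, 0], [0, 0, 0], 0.6], [[-0.022, 0.95, 0], [0, 0, 0], 0.6], [[-0.022, 0.95, 0], [0, 0, 0], 0.6], [[-0.022, 0.95, 0], [0, 0, 0], 0.6], [[-0.022, 0.95, 0], [0, 0, 0], 0.6]]'

```text
time: 2.65
tcp_pos: [0.4202, -0.1286, 0.2003]
ee_rot: [-3.141, -0.035, 0.001]
force: [-0.9, 0.3, -0.7]
gripper_width: 0.0513
grasp_force: 0.0
```

Request:
jog_arm --motion '[[[-0.02, 0.9, 0], [0, 0, 0], 0.6], [[-0.02, 0.9, 0], [0, 0, 0], 0.6], [[-0.02, 0.9, 0], [0, 0, 0], 0.6], [[-0.02, 0.9, 0], [0, 0, 0], 0.6], [[-0.02, 0.9, 0], [0, 0, 0], 0.6]]'

```text
time: 3.28
tcp_pos: [0.4204, -0.308, 0.2002]
ee_rot: [-3.141, -0.038, 0.001]
force: [1.4, 0.7, 0.4]
gripper_width: 0.051
grasp_force: 0.0
```

Run:
```python
from plan import *; import cv2
show();print(r.get_obs()["ee_rot"].round(4))
s=optics.snapshot("wrist");np.savez("w1.npz",K=s["intrinsics"],T=s["pose"],im=s["image"]);cv2.imwrite("pics/w1.png",s["image"][...,::-1])
plan([(.4177,-.3588,.13),(.4177,-.3588,.059)])
```

```text
t 3.27 p [ 0.4204 -0.308   0.2002] F [1.4 0.7 0.4] w 0.051 gf 0.0 j [-0.26  0.13 -0.37 -0.   -1.07  1.85]
[-3.141e+00 -3.760e-02  8.000e-04]
shift [-0.02   0.255  0.352] turn [0. 0. 0.]
shift [0.    0.    0.355] turn [0. 0. 0.]
```

View pics/w1.png

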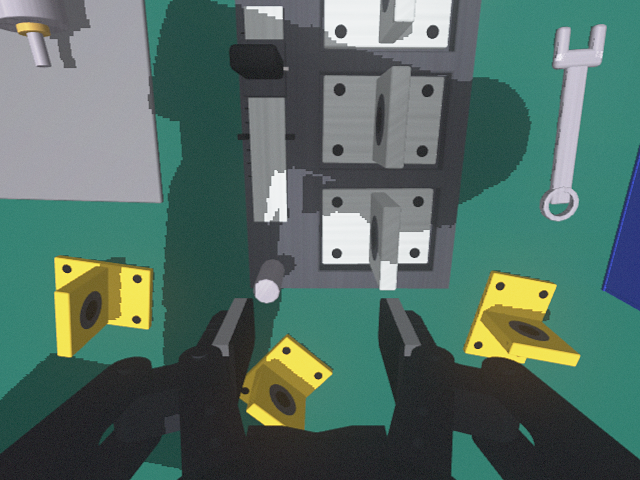

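The wrist view shows the near bracket's wall with its top end at about (388,275), the middle wall at about (400,117), the tab at (257,62) and the marks at (243/290,137). I'll check the predicted positions by projecting them into this picture.

Run:
```python
from tri import *; import cv2
d=np.load("w1.npz");Q=P("x",d["T"],d["K"]);pr=lambda X:((Q@np.r_[X,1])[:2]/(Q@np.r_[X,1])[2]).round(1)
im=d["im"][:,:,::-1].copy()
c,s=np.cos(.0227),np.sin(.0227)
for x,y in[(.4177,-.3588),(.5018,-.3567),(.5852,-.3543)]:
    pts=[pr([x+c*a-s*b,y+s*a+c*b,.098]) for a,b in[(-.03,-.006),(.03,-.006),(.03,.006),(-.03,.006)]];print(pts)
    cv2.polylines(im,[np.int32(pts)],True,(0,0,255),1)
for X in[(.3814,-.2718,.09),(.5352,-.2693,.106)]: cv2.circle(im,tuple(np.int32(pr(X))),3,(0,0,255),1)
cv2.imwrite("pics/w1b.png",cv2.resize(im[0:320,200:500],None,fx=1.85,fy=1.85,interpolation=2))
```

```text
[array([396.8, 288.7]), array([402.5, 205.1]), array([384.4, 205.1]), array([379.8, 288.7])]
[array([404.8, 168.1]), array([411.8,  66. ]), array([391.7,  66. ]), array([386.1, 168.1])]
[array([414. ,  21.7]), array([ 422.7, -105.6]), array([ 400.2, -105.6]), array([393.3,  21.7])]
```

View pics/w1b.png

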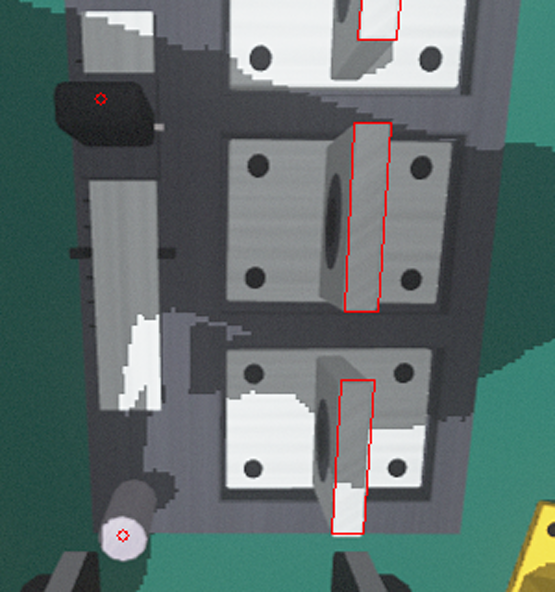

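The overlay matches to within a millimetre or two. Grasping the near bracket.

Request:
jog_arm --motion '[[[-0.02, 0.255, 0.35], [0, 0, 0], 0.6], [[-0.02, 0.255, 0.35], [0, 0, 0], 0.6], [[-0.02, 0.255, 0.35], [0, 0, 0], 0.6], [[-0.02, 0.255, 0.5], [0, 0, 0], 0.6], [[-0.02, 0.255, 0.65], [0, 0, 0], 0.6], [[-0.02, 0.255, 0.707], [0, 0, 0], 0.6], [[-0.02, 0.255, 0.707], [0, 0, 0], 0.6], [[-0.02, 0.255, 0.707], [0, 0, 0], 0], [[-0.02, 0.255, 0.707], [0, 0, 0], 0], [[-0.02, 0.255, 0.707], [0, 0, 0], 0], [[-0.02, 0.255, 0.707], [0, 0, 0], 0], [[-0.02, 0.255, 0.707], [0, 0, 0], 0]]'

```text
time: 4.82
tcp_pos: [0.4172, -0.361, 0.0603]
ee_rot: [3.141, 0.035, 0.003]
force: [-0.9, 3.9, 7.2]
gripper_width: 0.0114
grasp_force: 59.7
```

Request:
jog_arm --motion '[[[0, 0, -0.06], [0, 0, 0], 0], [[0, 0, -0.12], [0, 0, 0], 0], [[0, 0, -0.25], [0, 0, 0], 0], [[0, 0, -0.4], [0, 0, 0], 0], [[0, 0, -0.55], [0, 0, 0], 0], [[0, 0, -0.55], [0, 0, 0], 0]]'

```text
time: 5.58
tcp_pos: [0.4178, -0.3616, 0.1723]
ee_rot: [3.139, 0.035, 0.007]
force: [0.5, 0.0, -3.2]
gripper_width: 0.0111
grasp_force: 58.8
```

Run:
```python
from plan import *
show();print(r.get_obs()["ee_rot"].round(4))
plan([(.416,-.17,.169),(.414,.02,.169),(.412,.21,.169),(.412,.3444,.1),(.412,.3444,.036)])
```

```text
t 5.58 p [ 0.4178 -0.3616  0.1723] F [ 0.5  0.  -3.2] w 0.0111 gf 58.8 j [-0.36  0.2  -0.35  0.   -1.01  1.95]
[3.139  0.0347 0.0075]
shift [ 0.012 -0.958  0.014] turn [0. 0. 0.]
shift [ 0.011 -0.95  -0.002] turn [0. 0. 0.]
shift [ 0.011 -0.95  -0.002] turn [0. 0. 0.]
shift [ 0.013 -0.673  0.343] turn [0. 0. 0.]
shift [-0.002 -0.001  0.32 ] turn [0. 0. 0.]
```

Request:
jog_arm --motion '[[[0.012, -0.958, 0], [0, 0, 0], 0], [[0.012, -0.958, 0], [0, 0, 0], 0], [[0.012, -0.958, 0], [0, 0, 0], 0], [[0.012, -0.958, 0], [0, 0, 0], 0], [[0.012, -0.958, 0], [0, 0, 0], 0]]'

```text
time: 6.2
tcp_pos: [0.4146, -0.1688, 0.169]
ee_rot: [-3.141, -0.037, 0.0]
force: [0.6, -0.2, -2.7]
gripper_width: 0.0115
grasp_force: 60.0
```

Request:
jog_arm --motion '[[[0.011, -0.95, 0], [0, 0, 0], 0], [[0.011, -0.95, 0], [0, 0, 0], 0], [[0.011, -0.95, 0], [0, 0, 0], 0], [[0.011, -0.95, 0], [0, 0, 0], 0], [[0.011, -0.95, 0], [0, 0, 0], 0]]'

```text
time: 6.82
tcp_pos: [0.4128, 0.0202, 0.1687]
ee_rot: [3.141, 0.034, -0.002]
force: [-0.1, -0.2, -1.6]
gripper_width: 0.0115
grasp_force: 60.7
```

Request:
jog_arm --motion '[[[0.011, -0.95, 0], [0, 0, 0], 0], [[0.011, -0.95, 0], [0, 0, 0], 0], [[0.011, -0.95, 0], [0, 0, 0], 0], [[0.011, -0.95, 0], [0, 0, 0], 0], [[0.011, -0.95, 0], [0, 0, 0], 0]]'

```text
time: 7.45
tcp_pos: [0.4111, 0.2092, 0.1684]
ee_rot: [3.14, 0.031, -0.002]
force: [-0.0, -0.4, -2.6]
gripper_width: 0.0111
grasp_force: 61.0
```

Request:
jog_arm --motion '[[[0.013, -0.673, 0.34], [0, 0, 0], 0], [[0.013, -0.673, 0.34], [0, 0, 0], 0], [[0.013, -0.673, 0.34], [0, 0, 0], 0], [[0.013, -0.673, 0.34], [0, 0, 0], 0], [[0.013, -0.673, 0.34], [0, 0, 0], 0], [[0.013, -0.673, 0.34], [0, 0, 0], 0]]'

```text
time: 8.2
tcp_pos: [0.4109, 0.3443, 0.1019]
ee_rot: [-3.141, -0.032, -0.001]
force: [-0.5, -0.3, -2.8]
gripper_width: 0.0113
grasp_force: 61.0
```

Run:
```python
from plan import *; import cv2
show()
s=optics.snapshot("scene");w=optics.snapshot("wrist")
cv2.imwrite("pics/p1.png",np.hstack([cv2.resize(s["image"][270:430,340:500,::-1],(400,400),interpolation=2),cv2.resize(w["image"][...,::-1],(400,400))]))
plan([(.412,.3444,.0345)])
```

```text
t 8.2 p [0.4109 0.3443 0.1019] F [-0.5 -0.3 -2.8] w 0.0113 gf 61.0 j [ 1.06  0.25 -0.47  0.   -0.85  0.53]
shift [0.006 0.002 0.337] turn [0. 0. 0.]
```

View pics/p1.png

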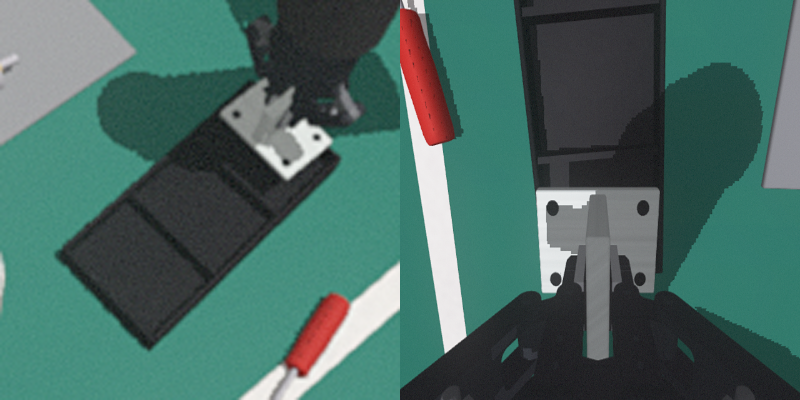

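The bracket is held squarely above the near pocket (wrist view, pocket edge at (540–660,190)). Lowering it and setting it down.

Request:
jog_arm --motion '[[[0.005, 0, 0.15], [0, 0, 0], 0], [[0.005, 0, 0.25], [0, 0, 0], 0], [[0.005, 0, 0.3], [0, 0, 0], 0], [[0.005, 0, 0.32], [0, 0, 0], 0], [[0.005, 0, 0.335], [0, 0, 0], 0], [[0.005, 0, 0.342], [0, 0, 0], 0], [[0.005, 0, 0.342], [0, 0, 0], 0]]'

```text
time: 9.18
tcp_pos: [0.4116, 0.346, 0.0343]
ee_rot: [-3.14, -0.035, -0.002]
force: [-4.1, -0.9, 7.7]
gripper_width: 0.0108
grasp_force: 62.5
```

Request:
jog_arm --motion '[[[0, 0, 0], [0, 0, 0], 0.5], [[0, 0, 0], [0, 0, 0], 0.5], [[0, 0, 0], [0, 0, 0], 0.5], [[0, 0, -0.15], [0, 0, 0], 0.5], [[0, 0, -0.4], [0, 0, 0], 0.5], [[0, 0, -0.6], [0, 0, 0], 0.5], [[0, 0, -0.6], [0, 0, 0], 0.5]]'

```text
time: 10.05
tcp_pos: [0.4127, 0.3473, 0.1562]
ee_rot: [-3.136, -0.035, -0.006]
force: [0.1, 0.7, -0.1]
gripper_width: 0.0425
grasp_force: 0.0
```

Request:
jog_arm --motion '[[[0.093, 0.88, 0], [0, 0, 0], 0.5], [[0.093, 0.88, 0], [0, 0, 0], 0.5], [[0.093, 0.88, 0], [0, 0, 0], 0.5], [[0.093, 0.88, 0], [0, 0, 0], 0.5]]'

```text
time: 10.55
tcp_pos: [0.4332, 0.1667, 0.1519]
ee_rot: [3.141, 0.029, -0.002]
force: [0.1, 0.9, 0.1]
gripper_width: 0.0428
grasp_force: 0.0
```

Request:
jog_arm --motion '[[[0.093, 0.88, 0], [0, 0, 0], 0.5], [[0.093, 0.88, 0], [0, 0, 0], 0.5], [[0.093, 0.88, 0], [0, 0, 0], 0.5], [[0.093, 0.88, 0], [0, 0, 0], 0.5]]'

```text
time: 11.05
tcp_pos: [0.456, -0.008, 0.1519]
ee_rot: [3.141, 0.028, -0.002]
force: [0.0, 0.0, 1.0]
gripper_width: 0.0428
grasp_force: 0.0
```

Request:
jog_arm --motion '[[[0.093, 0.88, 0], [0, 0, 0], 0.5], [[0.093, 0.88, 0], [0, 0, 0], 0.5], [[0.093, 0.88, 0], [0, 0, 0], 0.5], [[0.093, 0.88, 0], [0, 0, 0], 0.5]]'

```text
time: 11.55
tcp_pos: [0.4791, -0.1829, 0.1517]
ee_rot: [3.141, 0.029, -0.002]
force: [-0.3, 0.9, -0.7]
gripper_width: 0.0427
grasp_force: 0.0
```

Request:
jog_arm --motion '[[[0.093, 0.88, 0], [0, 0, 0], 0.5], [[0.093, 0.88, 0], [0, 0, 0], 0.5], [[0.093, 0.88, 0], [0, 0, 0], 0.5], [[0.093, 0.88, 0], [0, 0, 0], 0.5], [[0.093, 0.88, 0], [0, 0, 0], 0.5]]'

```text
time: 12.18
tcp_pos: [0.5016, -0.3553, 0.1519]
ee_rot: [-3.141, -0.035, 0.002]
force: [-0.1, 0.1, 0.3]
gripper_width: 0.0425
grasp_force: 0.0
```

Run:
```python
from plan import *
show();print(r.get_obs()["ee_rot"].round(4))
plan([(.5018,-.3585,.059)])
```

```text
t 12.18 p [ 0.5016 -0.3553  0.1519] F [-0.1  0.1  0.3] w 0.0425 gf 0.0 j [-0.3   0.32 -0.23 -0.   -1.02  1.89]
[-3.1406e+00 -3.5200e-02  1.8000e-03]
shift [0.001 0.016 0.464] turn [0. 0. 0.]
```

Request:
jog_arm --motion '[[[0, 0.016, 0.2], [0, 0, 0], 0.5], [[0, 0.016, 0.38], [0, 0, 0], 0.5], [[0, 0.016, 0.464], [0, 0, 0], 0.5], [[0, 0.016, 0.464], [0, 0, 0], 0.5], [[0, 0.016, 0.464], [0, 0, 0], 0], [[0, 0.016, 0.464], [0, 0, 0], 0], [[0, 0.016, 0.464], [0, 0, 0], 0], [[0, 0.016, 0.464], [0, 0, 0], 0], [[0, 0.016, 0.464], [0, 0, 0], 0]]'

```text
time: 13.3
tcp_pos: [0.5023, -0.3597, 0.0616]
ee_rot: [3.141, 0.035, 0.004]
force: [0.3, 5.3, 6.2]
gripper_width: 0.0115
grasp_force: 59.3
```

Request:
jog_arm --motion '[[[0, 0, -0.06], [0, 0, 0], 0], [[0, 0, -0.12], [0, 0, 0], 0], [[0, 0, -0.25], [0, 0, 0], 0], [[0, 0, -0.4], [0, 0, 0], 0], [[0, 0, -0.55], [0, 0, 0], 0], [[0, 0, -0.55], [0, 0, 0], 0]]'

```text
time: 14.05
tcp_pos: [0.5028, -0.3608, 0.1735]
ee_rot: [3.139, 0.035, 0.008]
force: [-0.4, -0.3, -2.2]
gripper_width: 0.0113
grasp_force: 58.8
```

Request:
jog_arm --motion '[[[0.022, -0.889, 0], [0, 0, 0], 0], [[0.022, -0.889, 0], [0, 0, 0], 0], [[0.022, -0.889, 0], [0, 0, 0], 0], [[0.022, -0.889, 0], [0, 0, 0], 0]]'

```text
time: 14.55
tcp_pos: [0.5014, -0.1791, 0.1697]
ee_rot: [-3.141, -0.041, 0.0]
force: [0.6, -0.4, -1.9]
gripper_width: 0.0113
grasp_force: 60.0
```

Request:
jog_arm --motion '[[[0.022, -0.889, 0], [0, 0, 0], 0], [[0.022, -0.889, 0], [0, 0, 0], 0], [[0.022, -0.889, 0], [0, 0, 0], 0], [[0.022, -0.889, 0], [0, 0, 0], 0]]'

```text
time: 15.05
tcp_pos: [0.5024, -0.0018, 0.1697]
ee_rot: [-3.141, -0.04, 0.0]
force: [-0.4, -0.1, -2.6]
gripper_width: 0.0116
grasp_force: 60.7
```

Request:
jog_arm --motion '[[[0.022, -0.889, 0], [0, 0, 0], 0], [[0.022, -0.889, 0], [0, 0, 0], 0], [[0.022, -0.889, 0], [0, 0, 0], 0], [[0.022, -0.889, 0], [0, 0, 0], 0]]'

```text
time: 15.55
tcp_pos: [0.5032, 0.1756, 0.1693]
ee_rot: [3.141, 0.038, -0.0]
force: [-0.2, -0.8, -2.6]
gripper_width: 0.0115
grasp_force: 60.9
```

Request:
jog_arm --motion '[[[0.022, -0.889, 0], [0, 0, 0], 0], [[0.022, -0.889, 0], [0, 0, 0], 0], [[0.022, -0.889, 0], [0, 0, 0], 0], [[0.022, -0.889, 0.2], [0, 0, 0], 0], [[0.022, -0.889, 0.34], [0, 0, 0], 0], [[0.022, -0.889, 0.34], [0, 0, 0], 0]]'

```text
time: 16.3
tcp_pos: [0.5027, 0.3485, 0.0991]
ee_rot: [3.137, 0.032, -0.006]
force: [0.2, -0.3, -2.5]
gripper_width: 0.0113
grasp_force: 60.8
```

Run:
```python
from plan import *
show();print(r.get_obs()["ee_rot"].round(4))
plan([(.5034,.3529,.0345)])
```

```text
t 16.3 p [0.5027 0.3485 0.0991] F [ 0.2 -0.3 -2.5] w 0.0113 gf 60.8 j [ 0.93  0.37 -0.29 -0.   -0.91  0.67]
[ 3.1367  0.0318 -0.0064]
shift [ 0.005 -0.023  0.323] turn [0. 0. 0.]
```

Request:
jog_arm --motion '[[[0, 0, 0.15], [0, 0, 0], 0], [[0, 0, 0.25], [0, 0, 0], 0], [[0, 0, 0.3], [0, 0, 0], 0], [[0, 0, 0.32], [0, 0, 0], 0], [[0, 0, 0.335], [0, 0, 0], 0], [[0, 0, 0.34], [0, 0, 0], 0], [[0, 0, 0.34], [0, 0, 0], 0]]'

```text
time: 17.18
tcp_pos: [0.5039, 0.352, 0.0356]
ee_rot: [-3.14, -0.036, -0.002]
force: [-1.4, -1.6, 5.2]
gripper_width: 0.0115
grasp_force: 62.0
```

Request:
jog_arm --motion '[[[0, 0, 0], [0, 0, 0], 0.5], [[0, 0, 0], [0, 0, 0], 0.5], [[0, 0, 0], [0, 0, 0], 0.5], [[0, 0, -0.15], [0, 0, 0], 0.5], [[0, 0, -0.4], [0, 0, 0], 0.5], [[0, 0, -0.6], [0, 0, 0], 0.5], [[0, 0, -0.6], [0, 0, 0], 0.5]]'

```text
time: 18.05
tcp_pos: [0.5048, 0.3531, 0.1578]
ee_rot: [-3.136, -0.035, -0.008]
force: [-0.2, -0.1, -0.2]
gripper_width: 0.0429
grasp_force: 0.0
```

Request:
jog_arm --motion '[[[0.081, 0.887, 0], [0, 0, 0], 0.5], [[0.081, 0.887, 0], [0, 0, 0], 0.5], [[0.081, 0.887, 0], [0, 0, 0], 0.5], [[0.081, 0.887, 0], [0, 0, 0], 0.5]]'

```text
time: 18.55
tcp_pos: [0.5229, 0.1712, 0.1533]
ee_rot: [3.141, 0.029, -0.002]
force: [0.1, 1.3, 0.3]
gripper_width: 0.0423
grasp_force: 0.0
```

Request:
jog_arm --motion '[[[0.081, 0.887, 0], [0, 0, 0], 0.5], [[0.081, 0.887, 0], [0, 0, 0], 0.5], [[0.081, 0.887, 0], [0, 0, 0], 0.5], [[0.081, 0.887, 0], [0, 0, 0], 0.5]]'

```text
time: 19.05
tcp_pos: [0.5433, -0.005, 0.1531]
ee_rot: [3.141, 0.029, -0.002]
force: [-0.6, 0.3, 0.4]
gripper_width: 0.0427
grasp_force: 0.0
```

Request:
jog_arm --motion '[[[0.081, 0.887, 0], [0, 0, 0], 0.5], [[0.081, 0.887, 0], [0, 0, 0], 0.5], [[0.081, 0.887, 0], [0, 0, 0], 0.5], [[0.081, 0.887, 0], [0, 0, 0], 0.5]]'

```text
time: 19.55
tcp_pos: [0.5637, -0.1815, 0.1528]
ee_rot: [3.141, 0.029, -0.002]
force: [0.4, 0.8, 0.3]
gripper_width: 0.0423
grasp_force: 0.0
```

Request:
jog_arm --motion '[[[0.081, 0.887, 0], [0, 0, 0], 0.5], [[0.081, 0.887, 0], [0, 0, 0], 0.5], [[0.081, 0.887, 0], [0, 0, 0], 0.5], [[0.081, 0.887, 0], [0, 0, 0], 0.5], [[0.081, 0.887, 0], [0, 0, 0], 0.5]]'

```text
time: 20.18
tcp_pos: [0.5839, -0.3552, 0.153]
ee_rot: [-3.141, -0.035, 0.002]
force: [0.0, 0.0, -0.3]
gripper_width: 0.0426
grasp_force: 0.0
```

Run:
```python
from plan import *
show();print(r.get_obs()["ee_rot"].round(4))
plan([(.5852,-.3563,.059)])
```

```text
t 20.18 p [ 0.5839 -0.3552  0.153 ] F [ 0.   0.  -0.3] w 0.0426 gf 0.0 j [-0.26  0.43 -0.07 -0.   -1.08  1.86]
[-3.1407e+00 -3.5100e-02  1.6000e-03]
shift [0.007 0.006 0.47 ] turn [0. 0. 0.]
```

Request:
jog_arm --motion '[[[0.006, 0.006, 0.2], [0, 0, 0], 0.5], [[0.006, 0.006, 0.38], [0, 0, 0], 0.5], [[0.006, 0.006, 0.47], [0, 0, 0], 0.5], [[0.006, 0.006, 0.47], [0, 0, 0], 0.5], [[0.006, 0.006, 0.47], [0, 0, 0], 0], [[0.006, 0.006, 0.47], [0, 0, 0], 0], [[0.006, 0.006, 0.47], [0, 0, 0], 0], [[0.006, 0.006, 0.47], [0, 0, 0], 0], [[0.006, 0.006, 0.47], [0, 0, 0], 0]]'

```text
time: 21.3
tcp_pos: [0.5861, -0.3578, 0.0618]
ee_rot: [3.14, 0.035, 0.005]
force: [0.2, 4.3, 6.9]
gripper_width: 0.0116
grasp_force: 59.5
```

Request:
jog_arm --motion '[[[0, 0, -0.06], [0, 0, 0], 0], [[0, 0, -0.12], [0, 0, 0], 0], [[0, 0, -0.25], [0, 0, 0], 0], [[0, 0, -0.4], [0, 0, 0], 0], [[0, 0, -0.55], [0, 0, 0], 0], [[0, 0, -0.55], [0, 0, 0], 0]]'

```text
time: 22.05
tcp_pos: [0.5863, -0.3585, 0.1737]
ee_rot: [3.139, 0.035, 0.008]
force: [0.2, 0.1, -1.9]
gripper_width: 0.0113
grasp_force: 58.7
```

Request:
jog_arm --motion '[[[0.033, -0.896, 0], [0, 0, 0], 0], [[0.033, -0.896, 0], [0, 0, 0], 0], [[0.033, -0.896, 0], [0, 0, 0], 0], [[0.033, -0.896, 0], [0, 0, 0], 0]]'

```text
time: 22.55
tcp_pos: [0.5872, -0.1749, 0.1695]
ee_rot: [-3.141, -0.041, 0.001]
force: [-0.9, -0.9, -2.1]
gripper_width: 0.0113
grasp_force: 59.7
```

Request:
jog_arm --motion '[[[0.033, -0.896, 0], [0, 0, 0], 0], [[0.033, -0.896, 0], [0, 0, 0], 0], [[0.033, -0.896, 0], [0, 0, 0], 0], [[0.033, -0.896, 0], [0, 0, 0], 0]]'

```text
time: 23.05
tcp_pos: [0.5901, 0.0036, 0.1694]
ee_rot: [-3.141, -0.04, 0.001]
force: [-0.5, -0.1, -2.7]
gripper_width: 0.0112
grasp_force: 60.5
```

Request:
jog_arm --motion '[[[0.033, -0.896, 0], [0, 0, 0], 0], [[0.033, -0.896, 0], [0, 0, 0], 0], [[0.033, -0.896, 0], [0, 0, 0], 0], [[0.033, -0.896, 0], [0, 0, 0], 0]]'

```text
time: 23.55
tcp_pos: [0.593, 0.1824, 0.169]
ee_rot: [3.141, 0.039, -0.001]
force: [-0.7, -0.8, -3.0]
gripper_width: 0.0115
grasp_force: 60.7
```

Request:
jog_arm --motion '[[[0.033, -0.896, 0], [0, 0, 0], 0], [[0.033, -0.896, 0], [0, 0, 0], 0], [[0.033, -0.896, 0], [0, 0, 0], 0], [[0.033, -0.896, 0.2], [0, 0, 0], 0], [[0.033, -0.896, 0.34], [0, 0, 0], 0], [[0.033, -0.896, 0.34], [0, 0, 0], 0], [[0.033, -0.896, 0.34], [0, 0, 0], 0]]'

```text
time: 24.42
tcp_pos: [0.5967, 0.3588, 0.103]
ee_rot: [-3.141, -0.033, -0.002]
force: [-0.1, 0.1, -2.3]
gripper_width: 0.0113
grasp_force: 60.6
```

Run:
```python
from plan import *
show()
plan([(.595,.3614,.0345)])
```

```text
t 24.43 p [0.5967 0.3588 0.103 ] F [-0.1  0.1 -2.3] w 0.0113 gf 60.6 j [ 0.82  0.49 -0.09  0.   -0.99  0.77]
shift [-0.009 -0.013  0.342] turn [0. 0. 0.]
```

Request:
jog_arm --motion '[[[-0.005, -0.012, 0.15], [0, 0, 0], 0], [[-0.005, -0.012, 0.25], [0, 0, 0], 0], [[-0.005, -0.012, 0.3], [0, 0, 0], 0], [[-0.005, -0.012, 0.32], [0, 0, 0], 0], [[-0.005, -0.012, 0.335], [0, 0, 0], 0], [[-0.005, -0.012, 0.342], [0, 0, 0], 0], [[-0.005, -0.012, 0.342], [0, 0, 0], 0]]'

```text
time: 25.3
tcp_pos: [0.5952, 0.3624, 0.0358]
ee_rot: [-3.14, -0.036, -0.003]
force: [-3.0, -2.4, 5.6]
gripper_width: 0.0111
grasp_force: 61.9
```

Request:
jog_arm --motion '[[[0, 0, 0], [0, 0, 0], 0.5], [[0, 0, 0], [0, 0, 0], 0.5], [[0, 0, 0], [0, 0, 0], 0.5], [[0, 0, -0.15], [0, 0, 0], 0.5], [[0, 0, -0.4], [0, 0, 0], 0.5], [[0, 0, -0.6], [0, 0, 0], 0.5], [[0, 0, -0.6], [0, 0, 0], 0.5]]'

```text
time: 26.18
tcp_pos: [0.5963, 0.3634, 0.158]
ee_rot: [-3.137, -0.035, -0.009]
force: [-0.6, -0.3, -0.4]
gripper_width: 0.0427
grasp_force: 0.0
```

Request:
jog_arm --motion '[[[-0.094, 0.787, 0], [0, 0, 0], 0.7], [[-0.094, 0.787, 0], [0, 0, 0], 0.7], [[-0.094, 0.787, 0], [0, 0, 0], 0.7], [[-0.094, 0.787, 0], [0, 0, 0], 0.7]]'

```text
time: 26.68
tcp_pos: [0.5786, 0.2017, 0.1532]
ee_rot: [3.141, 0.03, -0.001]
force: [0.6, -0.5, -0.5]
gripper_width: 0.06
grasp_force: 0.0
```

Run:
```python
from plan import *; import cv2
show()
s=optics.snapshot("scene");w=optics.snapshot("side")
cv2.imwrite("pics/p2.png",np.hstack([cv2.resize(s["image"][280:430,340:490,::-1],(400,400),interpolation=2),cv2.resize(w["image"][120:240,215:335,::-1],(400,400),interpolation=2)]))
```

```text
t 26.68 p [0.5786 0.2017 0.1532] F [ 0.6 -0.5 -0.5] w 0.06 gf 0.0 j [ 0.65  0.32 -0.24 -0.   -1.02  0.94]
```

View pics/p2.png

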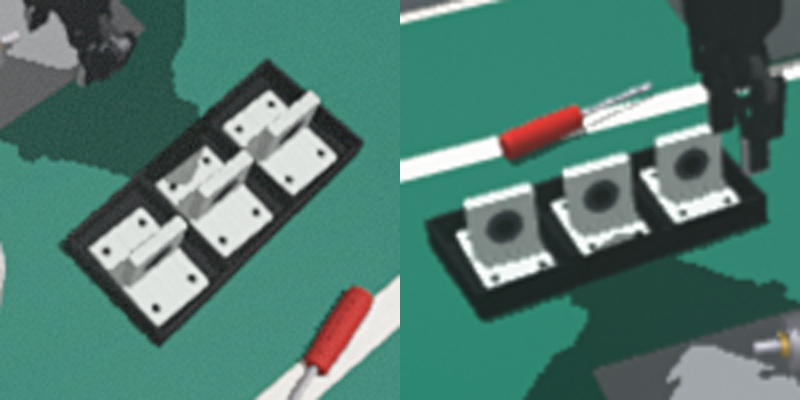

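All three brackets stand flat in their own pockets in both views. Now going to the gauge.

Request:
jog_arm --motion '[[[-0.094, 0.787, 0], [0, 0, 0], 0.7], [[-0.094, 0.787, 0], [0, 0, 0], 0.7], [[-0.094, 0.787, 0], [0, 0, 0], 0.7], [[-0.094, 0.787, 0], [0, 0, 0], 0.7]]'

```text
time: 27.28
tcp_pos: [0.5637, 0.0454, 0.1532]
ee_rot: [3.141, 0.032, -0.001]
force: [0.5, 1.4, -0.4]
gripper_width: 0.0597
grasp_force: 0.0
```

Request:
jog_arm --motion '[[[-0.094, 0.787, 0], [0, 0, 0], 0.7], [[-0.094, 0.787, 0], [0, 0, 0], 0.7], [[-0.094, 0.787, 0], [0, 0, 0], 0.7], [[-0.094, 0.787, 0], [0, 0, 0], 0.7]]'

```text
time: 27.78
tcp_pos: [0.5489, -0.1121, 0.1531]
ee_rot: [3.141, 0.032, -0.001]
force: [-0.6, 0.5, 0.0]
gripper_width: 0.0599
grasp_force: 0.0
```

Request:
jog_arm --motion '[[[-0.094, 0.787, 0], [0, 0, 0], 0.7], [[-0.094, 0.787, 0], [0, 0, 0], 0.7], [[-0.094, 0.787, 0], [0, 0, 0], 0.7], [[-0.094, 0.787, 0], [0, 0, 0], 0.7], [[-0.094, 0.787, 0], [0, 0, 0], 0.7]]'

```text
time: 28.4
tcp_pos: [0.534, -0.2679, 0.1531]
ee_rot: [-3.141, -0.036, 0.001]
force: [0.2, -0.4, -0.3]
gripper_width: 0.0598
grasp_force: 0.0
```

Run:
```python
from plan import *
show()
plan([(.5352,-.2693,.073)],[down(1.3)])
```

```text
t 28.4 p [ 0.534  -0.2679  0.1531] F [ 0.2 -0.4 -0.3] w 0.0598 gf 0.0 j [-0.14  0.29 -0.27 -0.   -1.01  1.73]
shift [0.006 0.007 0.401] turn [-0.      0.0001  0.0001]
```

Request:
jog_arm --motion '[[[0.005, 0.007, 0.2], [0, 0, 0], 0.7], [[0.005, 0.007, 0.35], [0, 0, 0], 0.7], [[0.005, 0.007, 0.4], [0, 0, 0], 0.7], [[0.005, 0.007, 0.4], [0, 0, 0], 0.7], [[0.005, 0.007, 0.4], [0, 0, 0], 0], [[0.005, 0.007, 0.4], [0, 0, 0], 0], [[0.005, 0.007, 0.4], [0, 0, 0], 0], [[0.005, 0.007, 0.4], [0, 0, 0], 0], [[0.005, 0.007, 0.4], [0, 0, 0], 0]]'

```text
time: 29.52
tcp_pos: [0.5351, -0.2691, 0.0753]
ee_rot: [-3.14, -0.035, -0.004]
force: [-2.2, 12.3, 8.1]
gripper_width: 0.0273
grasp_force: 59.4
```

Request:
jog_arm --motion '[[[-0.05, 0, 0], [0, 0, 0], 0], [[-0.1, 0, 0], [0, 0, 0], 0], [[-0.15, 0, 0], [0, 0, 0], 0], [[-0.2, 0, 0], [0, 0, 0], 0], [[-0.227, 0, 0], [0, 0, 0], 0], [[-0.227, 0, 0], [0, 0, 0], 0]]'

```text
time: 30.28
tcp_pos: [0.4922, -0.2701, 0.0753]
ee_rot: [-3.141, -0.035, -0.012]
force: [7.0, 12.4, 1.1]
gripper_width: 0.0269
grasp_force: 59.0
```

Run:
```python
from plan import *; import cv2
show()
s=optics.snapshot("scene");w=optics.snapshot("wrist")
cv2.imwrite("pics/g1.png",np.hstack([cv2.resize(s["image"][145:235,210:330,::-1],(400,300),interpolation=2),cv2.resize(w["image"][200:440,160:480,::-1],(400,300),interpolation=2)]))
```

```text
t 30.27 p [ 0.4922 -0.2701  0.0753] F [ 7.  12.4  1.1] w 0.0269 gf 59.0 j [-0.15  0.32 -0.44 -0.   -0.8   1.75]
```

View pics/g1.png

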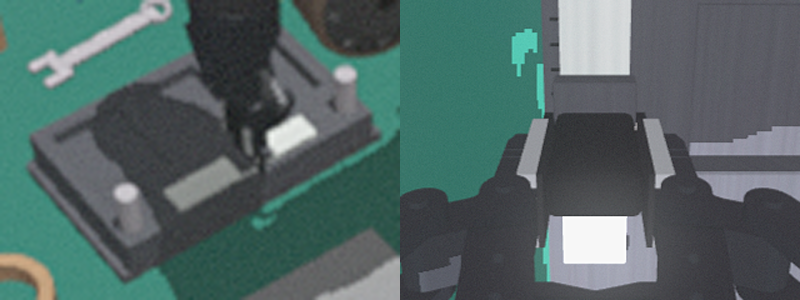

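The wrist view shows the tab held between the pads. It has been pulled 43 mm against about 8 N, which is inside the mark's band. I'll hold it there, then let go.

Request:
jog_arm --motion '[[[-0.007, 0, 0], [0, 0, 0], 0], [[-0.007, 0, 0], [0, 0, 0], 0], [[-0.007, 0, 0], [0, 0, 0], 0], [[-0.007, 0, 0], [0, 0, 0], 0], [[-0.007, 0, 0], [0, 0, 0], 0], [[-0.007, 0, 0], [0, 0, 0], 0], [[-0.007, 0, 0], [0, 0, 0], 0], [[-0.007, 0, 0], [0, 0, 0], 0], [[-0.007, 0, 0], [0, 0, 0], 0]]'

```text
time: 31.5
tcp_pos: [0.4913, -0.2701, 0.0753]
ee_rot: [-3.141, -0.036, -0.012]
force: [8.1, 13.8, 2.1]
gripper_width: 0.027
grasp_force: 58.9
```

Request:
jog_arm --motion '[[[-0.007, 0, 0], [0, 0, 0], 0.8], [[-0.007, 0, 0], [0, 0, 0], 0.8], [[-0.007, 0, 0], [0, 0, 0], 0.8], [[-0.007, 0, 0], [0, 0, 0], 0.8], [[-0.007, 0, -0.3], [0, 0, 0], 0.8], [[-0.007, 0, -0.6], [0, 0, 0], 0.8], [[-0.007, 0, -0.8], [0, 0, 0], 0.8], [[-0.007, 0, -0.8], [0, 0, 0], 0.8]]'

```text
time: 32.5
tcp_pos: [0.4876, -0.2723, 0.2374]
ee_rot: [3.139, 0.035, 0.01]
force: [0.5, -0.3, 0.1]
gripper_width: 0.0679
grasp_force: 0.0
```

```bash
cat >> plan.py <<'E'
def tilt(yaw,th): # tool leaning th deg from vertical, pointing outward along yaw
    return down(yaw)*R.from_euler("y",th,degrees=True)
E
python3 - <<'E'
from plan import *; import cv2
show(); print(tilt(0,45).as_matrix().round(2))
s=optics.snapshot("scene");w=optics.snapshot("side")
np.savez("scene.npz",K=s["intrinsics"],T=s["pose"],im=s["image"]);np.savez("side.npz",K=w["intrinsics"],T=w["pose"],im=w["image"])
a=cv2.resize(s["image"][145:345,225:400,::-1],None,fx=2.28,fy=2.28,interpolation=2)
b=cv2.resize(w["image"][190:390,310:485,::-1],None,fx=2.28,fy=2.28,interpolation=2)
cv2.imwrite("pics/m1.png",np.hstack([a,b])); print(a.shape)
E
```

```text
t 32.5 p [ 0.4876 -0.2723  0.2374] F [ 0.5 -0.3  0.1] w 0.0679 gf 0.0 j [-0.16  0.16 -0.24  0.   -1.16  1.75]
[[ 0.71  0.    0.71]
 [ 0.   -1.    0.  ]
 [ 0.71  0.   -0.71]]
(456, 399, 3)
```

View pics/m1.png

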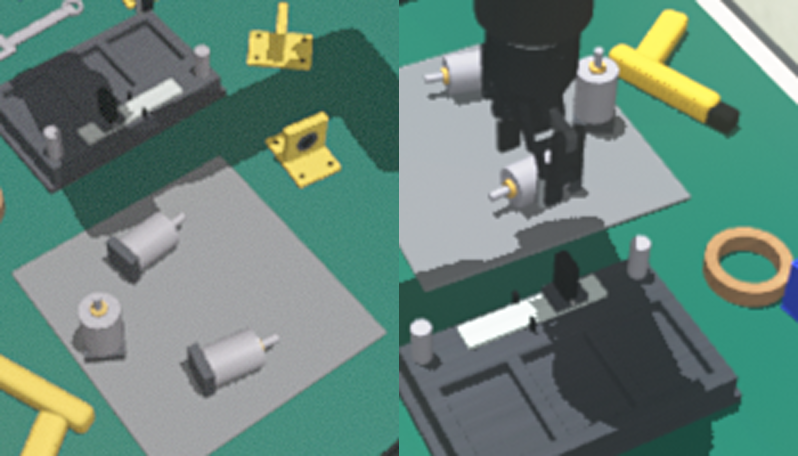

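The gauge tab is back home (left crop (108,103)), the die is empty, and the motors are where they were. I'll take one wrist look from above to get the motor axes.

Request:
jog_arm --motion '[[[0.14, -0.68, -0.05], [0, 0, 0], 1], [[0.14, -0.68, -0.05], [0, 0, 0], 1], [[0.14, -0.68, -0.05], [0, 0, 0], 1], [[0.14, -0.68, -0.05], [0, 0, 0], 1]]'

```text
time: 33.1
tcp_pos: [0.5106, -0.1342, 0.2423]
ee_rot: [3.141, 0.038, -0.003]
force: [-0.1, -0.1, 0.4]
gripper_width: 0.0855
grasp_force: 0.0
```

Request:
jog_arm --motion '[[[0.14, -0.68, -0.05], [0, 0, 0], 1], [[0.14, -0.68, -0.05], [0, 0, 0], 1], [[0.14, -0.68, -0.05], [0, 0, 0], 1], [[0.14, -0.68, -0.05], [0, 0, 0], 1], [[0.14, -0.68, -0.05], [0, 0, 0], 1]]'

```text
time: 33.72
tcp_pos: [0.5356, 0.0001, 0.2529]
ee_rot: [3.141, 0.032, -0.002]
force: [0.4, 0.3, 0.1]
gripper_width: 0.0852
grasp_force: 0.0
```

Run:
```python
from plan import *; import cv2
from crop import crop
show()
s=optics.snapshot("wrist");np.savez("w2.npz",K=s["intrinsics"],T=s["pose"],im=s["image"])
crop(s["image"],130,0,380,300,2,"pics/w2.png")
```

```text
t 33.73 p [5.356e-01 1.000e-04 2.529e-01] F [0.4 0.3 0.1] w 0.0852 gf 0.0 j [ 0.37  0.12 -0.26 -0.   -1.2   1.22]
```

View pics/w2.png

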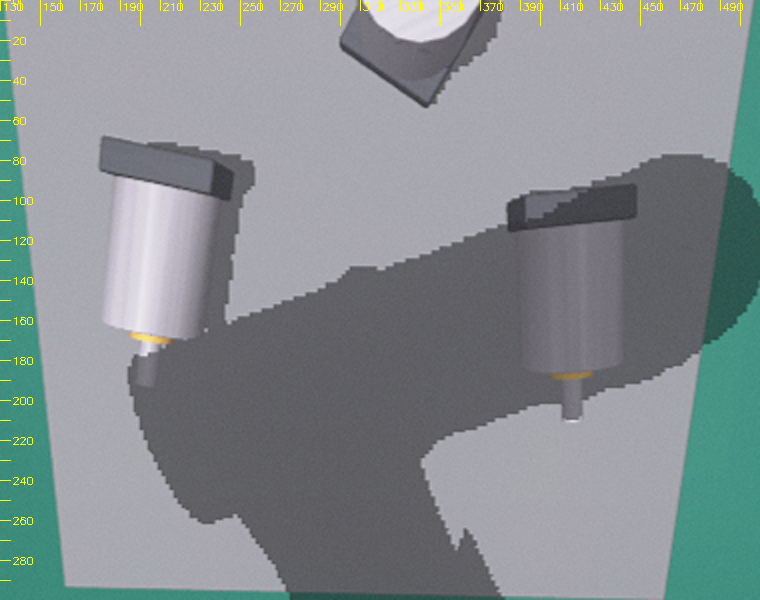

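Wrist pixels: motor 2 shaft tip (203.5,192) and foot-strip centre (208.5,83.5); motor 1 shaft tip (416,210) and foot-strip centre (416,104.5). The standing motor is at the top, (340,10).

Run:
```python
from tri import *; from plan import *
d=np.load("w2.npz");Q=P("x",d["T"],d["K"])
for n,t,f,ts in(("m2",(203.5,192),(208.5,83.5),(322.3,224.7)),("m1",(416,210),(416,104.5),(350.7,276))):
    a=onz("",t,.03,Q);b=onz("",f,.054,Q);u=b-a;L=np.linalg.norm(u)
    X,e=tri(t,ts,Q);print(n,"tip",a.round(4),"foot7",b.round(4),"L",L.round(4),"(0.098) yaw",np.degrees(np.arctan2(u[1],u[0])).round(2),"mid50",(b-u/L*.043).round(4),"tri",X.round(4),e.round(2))
```

```text
m2 tip [0.5484 0.1107] foot7 [0.6443 0.0933] L 0.0975 (0.098) yaw -10.3 mid50 [0.602  0.1009] tri [0.5518 0.1078 0.0311] 4.01
m1 tip [ 0.5349 -0.0985] foot7 [ 0.6314 -0.0829] L 0.0978 (0.098) yaw 9.18 mid50 [ 0.5889 -0.0898] tri [ 0.5377 -0.0995  0.0311] 2.97
```

The lengths agree (97.5 and 97.8 mm, expected 98). Plan per motor: grip the can with the tool leaning 45° outward along the motor's axis, lift, and roll 180° about the tool axis. That stands the motor upright. Motor 1 first.

Run:
```python
from plan import *
q=tilt(9.2,45);d=q.as_matrix()[:,2];G=np.array([.589,-.090,.033]);T=G+.019*d
print("tcp",T.round(4)); plan([T-.12*d,T],[q,None])
```

```text
tcp [ 0.6023 -0.0879  0.0196]
shift [-0.095  0.505  0.743] turn [ 0.0088  0.1249 -0.0211]
shift [-0.   0.   0.6] turn [0. 0. 0.]
```

Request:
jog_arm --motion '[[[-0.05, 0.25, 0.2], [0.009, 0.125, -0.021], 1], [[-0.09, 0.5, 0.4], [0.009, 0.125, -0.021], 1], [[-0.095, 0.505, 0.5], [0.009, 0.125, -0.021], 1], [[-0.095, 0.505, 0.65], [0.009, 0.125, -0.021], 1], [[-0.095, 0.505, 0.743], [0.009, 0.125, -0.021], 1], [[-0.095, 0.505, 0.743], [0.009, 0.125, -0.021], 1], [[-0.095, 0.505, 0.743], [0.009, 0.125, -0.021], 1], [[-0.095, 0.505, 0.743], [0.009, 0.125, -0.021], 1]]'

```text
time: 34.78
tcp_pos: [0.4693, -0.1027, 0.1592]
ee_rot: [-2.851, -0.242, -1.093]
force: [-0.8, -0.1, 0.6]
gripper_width: 0.0856
grasp_force: 0.0
```

Run:
```python
from plan import *
show();q=tilt(9.2,45);d=q.as_matrix()[:,2];G=np.array([.589,-.090,.033]);T=G+.019*d
plan([T],[q]);s=optics.snapshot("wrist");np.savez("w3.npz",K=s["intrinsics"],T=s["pose"],im=s["image"])
```

```text
t 34.77 p [ 0.4693 -0.1027  0.1592] F [-0.8 -0.1  0.6] w 0.0856 gf 0.0 j [ 0.19 -0.18 -1.02 -0.08 -0.    1.63]
shift [0.029 0.055 0.965] turn [-0.0036  0.0082 -0.0001]
```

That pose stopped at a joint limit (j3 −1.02, j5 0). I'll fit a planar arm model from the logged poses to find which leans are reachable at the motors.

```bash
cat > kin.py <<'E'
import numpy as np
from scipy.optimize import least_squares
D=np.array([[.3594,.011,-1.224,.2737,.6165,.2304],[.13,-.37,-1.07,.4204,-.308,.2002],[.25,-.47,-.85,.4109,.3443,.1019],[.32,-.23,-1.02,.5016,-.3553,.1519],[.37,-.29,-.91,.5027,.3485,.0991],[.43,-.07,-1.08,.5839,-.3552,.153],[.49,-.09,-.99,.5967,.3588,.103],[.32,-.24,-1.02,.5786,.2017,.1532],[.29,-.27,-1.01,.534,-.2679,.1531],[.32,-.44,-.8,.4922,-.2701,.0753],[.12,-.26,-1.2,.5356,.0001,.2529],[-.18,-1.02,0,.4693,-.1027,.1592]])
def fk(p,j2,j3,j5):
    r0,z0,U,F,e,L,c=p;ph=j2-j3
    return r0+U*np.sin(j2)+F*np.cos(ph)+e*np.sin(ph)+L*np.cos(ph-j5), z0+U*np.cos(j2)-F*np.sin(ph)+e*np.cos(ph)-L*np.sin(ph-j5)
def res(p):
    r,z=fk(p,*D[:,:3].T);return np.r_[r-np.sqrt(D[:,3]**2+D[:,4]**2-p[6]**2),z-D[:,5],.05*(np.array(p)-[.1,.4,.45,.45,.05,.3,.19])*.1]
p=least_squares(res,[.1,.4,.45,.45,.05,.3,.19]).x
E
python3 - <<'E'
from kin import *
print(p.round(3),np.abs(res(p)[:-7]).max())
for name,G,s in(("m1",(.589,-.09),1),("m2",(.602,.101),1),("far",(.66,.1),1)):
  for th in(15,20,25,30,35,40,45):
    rG=np.sqrt(G[0]**2+G[1]**2-p[6]**2);out=[]
    for zG in(.033,.06,.12):
      t=np.radians(th);R,Z=rG+.019*np.sin(t),zG-.019*np.cos(t)
      f=lambda q:np.r_[np.array(fk(p,q[0],q[1],q[0]-q[1]-(np.pi/2-t)))-[R,Z]]
      s=least_squares(f,[.3,-.3],bounds=([-1.43,-1.02],[2.12,1.25]));j5=s.x[0]-s.x[1]-(np.pi/2-t)
      out.append((zG,*s.x.round(2),j5.round(2),"ok" if s.cost<1e-8 and j5<-.02 else "NO"))
    print(name,th,out)
E
```

```text
[0.002 0.187 0.59  0.47  0.006 0.352 0.169] 0.00306245597457272
m1 15 [(0.033, np.float64(0.37), np.float64(-0.6), np.float64(-0.34), 'ok'), (0.06, np.float64(0.32), np.float64(-0.58), np.float64(-0.41), 'ok'), (0.12, np.float64(0.24), np.float64(-0.52), np.float64(-0.55), 'ok')]
m1 20 [(0.033, np.float64(0.35), np.float64(-0.66), np.float64(-0.21), 'ok'), (0.06, np.float64(0.3), np.float64(-0.64), np.float64(-0.28), 'ok'), (0.12, np.float64(0.21), np.float64(-0.59), np.float64(-0.43), 'ok')]
m1 25 [(0.033, np.float64(0.34), np.float64(-0.73), np.float64(-0.07), 'ok'), (0.06, np.float64(0.29), np.float64(-0.71), np.float64(-0.14), 'ok'), (0.12, np.float64(0.19), np.float64(-0.65), np.float64(-0.3), 'ok')]
m1 30 [(0.033, np.float64(0.34), np.float64(-0.79), np.float64(0.08), 'NO'), (0.06, np.float64(0.28), np.float64(-0.77), np.float64(0.0), 'NO'), (0.12, np.float64(0.17), np.float64(-0.71), np.float64(-0.16), 'ok')]
m1 35 [(0.033, np.float64(0.35), np.float64(-0.85), np.float64(0.24), 'NO'), (0.06, np.float64(0.29), np.float64(-0.83), np.float64(0.16), 'NO'), (0.12, np.float64(0.16),
[... 2803 characters left out ...]
4(0.27), np.float64(-0.57), np.float64(-0.21), 'ok')]
far 35 [(0.033, np.float64(0.42), np.float64(-0.7), np.float64(0.16), 'NO'), (0.06, np.float64(0.37), np.float64(-0.68), np.float64(0.09), 'NO'), (0.12, np.float64(0.26), np.float64(-0.63), np.float64(-0.06), 'ok')]
far 40 [(0.033, np.float64(0.43), np.float64(-0.75), np.float64(0.32), 'NO'), (0.06, np.float64(0.38), np.float64(-0.74), np.float64(0.24), 'NO'), (0.12, np.float64(0.26), np.float64(-0.69), np.float64(0.09), 'NO')]
far 45 [(0.033, np.float64(0.46), np.float64(-0.81), np.float64(0.48), 'NO'), (0.06, np.float64(0.4), np.float64(-0.79), np.float64(0.41), 'NO'), (0.12, np.float64(0.27), np.float64(-0.75), np.float64(0.24), 'NO')]
```

```bash
cat > ik.py <<'E'
from kin import *
from plan import *
r0,z0,U,F,e,L,c=p
lo=np.array([-3.07,-1.43,-1.02,-3.03,-3.05,-3.03]);hi=np.array([3.07,2.12,1.25,1.67,0,3.03])
def FK(q,s4=1,off=None):
    ph=q[1]-q[2]; B=R.from_euler("z",q[0])
    w=np.array([r0+U*np.sin(q[1])+F*np.cos(ph)+e*np.sin(ph),-c,z0+U*np.cos(q[1])-F*np.sin(ph)+e*np.cos(ph)])
    # forearm frame: x along forearm ; pitch down positive about y
    Rw=B*R.from_euler("y",ph)*R.from_euler("x",s4*q[3])*R.from_euler("y",-q[4])
    # tool z = Rw x ; at tool down yaw = q0+q5-pi/2
    M=np.array([[0,0,1],[0,-1,0],[1,0,0.]])  # tool x up-ish (Rw z), y=-Rw y, z=Rw x
    return B.apply(w)+Rw.apply([L,0,0]),Rw*R.from_matrix(M)*R.from_euler("z",-(q[5]-np.pi/2))
def IK(t,Rt,q0,s4=1):
    f=lambda q:np.r_[(FK(q,s4)[0]-t)*5,(FK(q,s4)[1].inv()*Rt).as_rotvec()]
    s=least_squares(f,np.clip(q0,lo+.02,hi-.02),bounds=(lo,hi));return s.x,np.sqrt(2*s.cost)
E
python3 - <<'E'
from ik import *
o=r.get_obs()
for s4 in(1,-1):
    P,Q=FK(o["joint_positions"],s4);print(s4,P.round(3),o["tcp_pos"].round(3),(Q.inv()*R.from_rotvec(o["ee_rot"])).as_rotvec().round(3))
G=np.array([.589,-.09,.15])
for s4 in(1,-1):
  for al in(20,25):
    Rd=tilt(9.2,al);a=-np.array([np.cos(np.radians(9.2)),np.sin(np.radians(9.2)),0]);R90=R.from_rotvec(np.cross(a,[0,0,1])*np.pi/2)
    for psi in(-120,-90,-60,60,90,120):
      Rf=R.from_euler("z",psi,degrees=True)*R90*Rd; rel=(Rd.inv()*Rf).as_rotvec();q=o["joint_positions"]; es=[]
      for k in np.linspace(0,1,9):
        Rk=Rd*R.from_rotvec(rel*k);q,er=IK(G+Rk.apply([0,0,.019]),Rk,q,s4);es.append(er)
      print(s4,al,psi,"maxerr",np.round(max(es),3),"end err",np.round(er,3),"q",q.round(2),"z",Rf.as_matrix()[:,2].round(2))
E
```

```text
1 [ 0.475 -0.079  0.161] [ 0.469 -0.103  0.159] [0.    0.    0.168]
-1 [ 0.475 -0.079  0.161] [ 0.469 -0.103  0.159] [0. 0. 0.]
1 20 -120 maxerr 0.0 end err 0.0 q [-0.39  0.62 -0.42  1.36 -1.29  1.02] z [ 0.33  0.88 -0.34]
1 20 -90 maxerr 0.0 end err 0.0 q [-0.33  0.77 -0.06  0.98 -1.61  0.94] z [-0.15  0.93 -0.34]
1 20 -60 maxerr 0.0 end err 0.0 q [-0.2   0.9   0.23  0.69 -1.93  1.01] z [-0.59  0.73 -0.34]
1 20 60 maxerr 0.0 end err 0.0 q [ 0.52  0.75 -0.13 -0.66 -1.78  2.  ] z [-0.33 -0.88 -0.34]
1 20 90 maxerr 0.0 end err 0.0 q [ 0.68  0.59 -0.49 -0.96 -1.49  1.99] z [ 0.15 -0.93 -0.34]
1 20 120 maxerr 0.0 end err 0.0 q [ 0.79  0.45 -0.86 -1.38 -1.26  1.84] z [ 0.59 -0.73 -0.34]
1 25 -120 maxerr 0.0 end err 0.0 q [-0.38  0.58 -0.42  1.31 -1.22  0.95] z [ 0.32  0.85 -0.42]
1 25 -90 maxerr 0.0 end err 0.0 q [-0.32  0.73 -0.07  0.94 -1.56  0.91] z [-0.14  0.89 -0.42]
1 25 -60 maxerr 0.0 end err 0.0 q [-0.19  0.86  0.21  0.65 -1.87  1.01] z [-0.57  0.7  -0.42]
1 25 60 maxerr 0.0 end err 0.0 q [ 0.51  0.7  -0.14 -0.63 -1.72  2.02] z [-0.32 -0.85 -0.42]
1 25 90 maxerr 0.0 end err 0.0 q 
[... 591 characters left out ...]
6 -1.49  1.99] z [ 0.15 -0.93 -0.34]
-1 20 120 maxerr 0.0 end err 0.0 q [ 0.79  0.45 -0.86  1.38 -1.26  1.84] z [ 0.59 -0.73 -0.34]
-1 25 -120 maxerr 0.0 end err 0.0 q [-0.38  0.58 -0.42 -1.31 -1.22  0.95] z [ 0.32  0.85 -0.42]
-1 25 -90 maxerr 0.0 end err 0.0 q [-0.32  0.73 -0.07 -0.94 -1.56  0.91] z [-0.14  0.89 -0.42]
-1 25 -60 maxerr 0.0 end err 0.0 q [-0.19  0.86  0.21 -0.65 -1.87  1.01] z [-0.57  0.7  -0.42]
-1 25 60 maxerr 0.0 end err 0.0 q [ 0.51  0.7  -0.14  0.63 -1.72  2.02] z [-0.32 -0.85 -0.42]
-1 25 90 maxerr 0.0 end err 0.0 q [ 0.66  0.55 -0.49  0.93 -1.43  2.04] z [ 0.14 -0.89 -0.42]
-1 25 120 maxerr 0.0 end err 0.0 q [ 0.76  0.39 -0.84  1.35 -1.18  1.94] z [ 0.57 -0.7  -0.42]
```

The model reproduces the orientations exactly. A single-grasp solution exists: grip with 22° lean, tool flipped so the camera ends up on top, then rotate to a sideways tool heading 22° below horizontal. I'll check the full motor 1 path.

```bash
cat > mot.py <<'E'
from ik import *
def mot(G,yaw,psi,place,al=22,h=.05,q0=None):
    Rd=tilt(yaw,al)*R.from_euler("z",180,degrees=True);a=-np.array([np.cos(np.radians(yaw)),np.sin(np.radians(yaw)),0])
    Rf=R.from_euler("z",psi,degrees=True)*R.from_rotvec(np.cross(a,[0,0,1])*np.pi/2)*Rd
    g=np.array([0,0,.019]);G=np.array(G);W=[(G-.1*Rd.apply([0,0,1]),Rd),(G,Rd),(G+[0,0,.13],Rd)]
    rel=(Rd.inv()*Rf).as_rotvec();c=np.r_[place,.165]
    W+=[(G+[0,0,.13],Rd*R.from_rotvec(rel*k)) for k in(.25,.5,.75)]+[(G+[0,0,.13],Rf),(c,Rf),(np.r_[place,.006+h],Rf)]
    q=q0; print("rel",(rel/2/np.pi).round(4),"f",Rf.as_matrix()[:,2].round(2),"x",Rf.as_matrix()[:,0].round(2))
    for X,Q in W:
        q,er=IK(X+Q.apply(g),Q,q,-1);print(X.round(3),"err",round(er,4),q.round(2))
    return [(X+Q.apply(g),Q) for X,Q in W]
E
python3 - <<'E'
from mot import *
q=r.get_obs()["joint_positions"].copy();q[5]-=np.pi;q[4]=-.3
for psi in(90,70):
    W=mot((.589,-.09,.035),9.2,psi,(.48,-.02),q0=q)
o=r.get_obs();Rc=R.from_rotvec(o["ee_rot"])*R.from_rotvec([0,0,np.pi/2]);q=(Rc.inv()*W[0][1]).as_rotvec()/2/np.pi
print("after .25z: shift",(Rc.inv().apply(W[0][0]-o["tcp_pos"])/.2).round(3),q.round(4))
E
```

```text
rel [ 0.1063  0.1925 -0.2505] f [ 0.15 -0.92 -0.37] x [ 0.06 -0.37  0.93]
[ 0.552 -0.096  0.128] err 0.0 [ 0.13  0.13 -0.67 -0.03 -0.38 -1.51]
[ 0.589 -0.09   0.035] err 0.0 [ 0.13  0.34 -0.69 -0.07 -0.16 -1.47]
[ 0.589 -0.09   0.165] err 0.0 [ 0.13  0.14 -0.56 -0.02 -0.49 -1.52]
[ 0.589 -0.09   0.165] err 0.0 [ 0.27  0.22 -0.42  0.31 -0.87 -1.52]
[ 0.589 -0.09   0.165] err 0.0 [ 0.42  0.33 -0.35  0.53 -1.16 -1.4 ]
[ 0.589 -0.09   0.165] err 0.0 [ 0.56  0.44 -0.38  0.74 -1.36 -1.25]
[ 0.589 -0.09   0.165] err 0.0 [ 0.67  0.55 -0.48  0.95 -1.48 -1.11]
[ 0.48  -0.02   0.165] err 0.0 [ 0.92  0.48 -0.63  0.74 -1.51 -1.25]
[ 0.48  -0.02   0.056] err 0.0 [ 0.92  0.7  -0.66  0.76 -1.34 -1.41]
rel [ 0.0834  0.2156 -0.1965] f [-0.17 -0.91 -0.37] x [-0.07 -0.37  0.93]
[ 0.552 -0.096  0.128] err 0.0 [ 0.13  0.13 -0.67 -0.03 -0.38 -1.51]
[ 0.589 -0.09   0.035] err 0.0 [ 0.13  0.34 -0.69 -0.07 -0.16 -1.47]
[ 0.589 -0.09   0.165] err 0.0 [ 0.13  0.14 -0.56 -0.02 -0.49 -1.52]
[ 0.589 -0.09   0.165] err 0.0 [ 0.24  0.25 -0.37  0.23 -0.91 -1.52]
[ 0.589 -0.09   0.165] err 0.0 [ 0.36  0.38 -0.25  0.4  -1.25 -1.4 ]
[ 0.589 -0.09   0.165] err 0.0 [ 0.47  0.53 -0.2   0.57 -1.51 -1.26]
[ 0.589 -0.09   0.165] err 0.0 [ 0.57  0.66 -0.24  0.74 -1.67 -1.1 ]
[ 0.48  -0.02   0.165] err 0.0 [ 0.77  0.58 -0.42  0.57 -1.67 -1.25]
[ 0.48  -0.02   0.056] err 0.0 [ 0.77  0.76 -0.44  0.57 -1.5  -1.36]
after .25z: shift [ 0.045 -0.171  0.481] [-0.0408  0.0464  0.2479]
```

Request:
jog_arm --motion '[[[0, 0, 0], [0, 0, 0.25], 1], [[0, 0, 0], [0, 0, 0.25], 1], [[0, 0, 0], [0, 0, 0.25], 1], [[0, 0, 0], [0, 0, 0.25], 1], [[0, 0, 0], [0, 0, 0.25], 1], [[0, 0, 0], [0, 0, 0.25], 1], [[0, 0, 0], [0, 0, 0.25], 1], [[0, 0, 0], [0, 0, 0.25], 1], [[0, 0, 0], [0, 0, 0.25], 1], [[0, 0, 0], [0, 0, 0.25], 1]]'

```text
time: 36.08
tcp_pos: [0.4693, -0.1022, 0.1584]
ee_rot: [-1.915, 1.613, -0.601]
force: [-0.6, -0.2, -0.9]
gripper_width: 0.0856
grasp_force: 0.0
```

Run:
```python
from mot import *
q=r.get_obs()["joint_positions"].copy();q[5]-=np.pi/2;q[4]=-.3
show();W=mot((.589,-.09,.035),9.2,90,(.48,-.02),q0=q)
plan([W[0][0],W[1][0]],[W[0][1],None])
```

```text
t 36.08 p [ 0.4693 -0.1022  0.1584] F [-0.6 -0.2 -0.9] w 0.0856 gf 0.0 j [ 0.19 -0.18 -1.02 -0.08 -0.    0.06]
rel [ 0.1063  0.1925 -0.2505] f [ 0.15 -0.92 -0.37] x [ 0.06 -0.37  0.93]
[ 0.552 -0.096  0.128] err 0.0 [ 0.13  0.13 -0.67 -0.03 -0.38 -1.51]
[ 0.589 -0.09   0.035] err 0.0 [ 0.13  0.34 -0.69 -0.07 -0.16 -1.47]
[ 0.589 -0.09   0.165] err 0.0 [ 0.13  0.14 -0.56 -0.02 -0.49 -1.52]
[ 0.589 -0.09   0.165] err 0.0 [ 0.27  0.22 -0.42  0.31 -0.87 -1.52]
[ 0.589 -0.09   0.165] err 0.0 [ 0.42  0.33 -0.35  0.53 -1.16 -1.4 ]
[ 0.589 -0.09   0.165] err 0.0 [ 0.56  0.44 -0.38  0.74 -1.36 -1.25]
[ 0.589 -0.09   0.165] err 0.0 [ 0.67  0.55 -0.48  0.95 -1.48 -1.11]
[ 0.48  -0.02   0.165] err 0.0 [ 0.92  0.48 -0.63  0.74 -1.51 -1.25]
[ 0.48  -0.02   0.056] err 0.0 [ 0.92  0.7  -0.66  0.76 -1.34 -1.41]
shift [ 0.047 -0.172  0.479] turn [-0.0407  0.0463  0.2481]
shift [-0.  -0.   0.5] turn [0. 0. 0.]
```

Request:
jog_arm --motion '[[[0.02, -0.08, 0.2], [-0.041, 0.046, 0.248], 1], [[0.03, -0.12, 0.3], [-0.041, 0.046, 0.248], 1], [[0.047, -0.172, 0.4], [-0.041, 0.046, 0.248], 1], [[0.047, -0.172, 0.42], [-0.041, 0.046, 0.248], 1], [[0.047, -0.172, 0.42], [-0.041, 0.046, 0.248], 1], [[0.047, -0.172, 0.42], [-0.041, 0.046, 0.248], 1], [[0.047, -0.172, 0.42], [-0.041, 0.046, 0.248], 1], [[0.047, -0.172, 0.42], [-0.041, 0.046, 0.248], 1], [[0.047, -0.172, 0.42], [-0.041, 0.046, 0.248], 1], [[0.047, -0.172, 0.42], [-0.041, 0.046, 0.248], 1], [[0.047, -0.172, 0.42], [-0.041, 0.046, 0.248], 1], [[0.047, -0.172, 0.42], [-0.041, 0.046, 0.248], 1]]'

```text
time: 37.58
tcp_pos: [0.5505, -0.0967, 0.1189]
ee_rot: [-0.226, 2.748, 0.046]
force: [-0.5, -0.1, -0.1]
gripper_width: 0.0855
grasp_force: 0.0
```

Run:
```python
from mot import *
import cv2
q=r.get_obs()["joint_positions"].copy()
show();W=mot((.589,-.09,.035),9.2,90,(.48,-.02),q0=q)
plan([W[0][0]],[W[0][1]]);plan([W[1][0]],[W[1][1]])
# has motor 1 moved? compare the side view with the earlier one around the motor
for n in("scene","side"):
    d=np.load(n+".npz");s=optics.snapshot(n)["image"];df=np.abs(s.astype(int)-d["im"]).max(2)
    print(n,[int(df[y-6:y+7,x-6:x+7].mean()) for x,y in {"scene":[(305,240),(346,295),(268,278),(285,255)],"side":[(351,276),(322,225),(397,212),(375,265)]}[n]])
```

```text
t 37.58 p [ 0.5505 -0.0967  0.1189] F [-0.5 -0.1 -0.1] w 0.0855 gf 0.0 j [ 0.18  0.1  -0.7   0.01 -0.38 -1.6 ]
rel [ 0.1063  0.1925 -0.2505] f [ 0.15 -0.92 -0.37] x [ 0.06 -0.37  0.93]
[ 0.552 -0.096  0.128] err 0.0 [ 0.13  0.13 -0.67 -0.03 -0.38 -1.51]
[ 0.589 -0.09   0.035] err 0.0 [ 0.13  0.34 -0.69 -0.07 -0.16 -1.47]
[ 0.589 -0.09   0.165] err 0.0 [ 0.13  0.14 -0.56 -0.02 -0.49 -1.52]
[ 0.589 -0.09   0.165] err 0.0 [ 0.27  0.22 -0.42  0.31 -0.87 -1.52]
[ 0.589 -0.09   0.165] err 0.0 [ 0.42  0.33 -0.35  0.53 -1.16 -1.4 ]
[ 0.589 -0.09   0.165] err 0.0 [ 0.56  0.44 -0.38  0.74 -1.36 -1.25]
[ 0.589 -0.09   0.165] err 0.0 [ 0.67  0.55 -0.48  0.95 -1.48 -1.11]
[ 0.48  -0.02   0.165] err 0.0 [ 0.92  0.48 -0.63  0.74 -1.51 -1.25]
[ 0.48  -0.02   0.056] err 0.0 [ 0.92  0.7  -0.66  0.76 -1.34 -1.41]
shift [-0.024  0.002  0.057] turn [0.0004 0.0001 0.0004]
shift [-0.023  0.001  0.557] turn [0.0004 0.0001 0.0004]
scene [40, 2, 2, 2]
side [54, 56, 7, 115]
```

Request:
jog_arm --motion '[[[-0.023, 0, 0.1], [0, 0, 0], 1], [[-0.023, 0, 0.25], [0, 0, 0], 1], [[-0.023, 0, 0.4], [0, 0, 0], 1], [[-0.023, 0, 0.5], [0, 0, 0], 1], [[-0.023, 0, 0.557], [0, 0, 0], 1], [[-0.023, 0, 0.557], [0, 0, 0], 1], [[-0.023, 0, 0.557], [0, 0, 0], 1]]'

```text
time: 38.55
tcp_pos: [0.5968, -0.0887, 0.0187]
ee_rot: [-0.223, 2.747, 0.047]
force: [0.1, -1.1, -0.1]
gripper_width: 0.0853
grasp_force: 0.0
```

Request:
jog_arm --motion '[[[0, 0, 0], [0, 0, 0], 0], [[0, 0, 0], [0, 0, 0], 0], [[0, 0, 0], [0, 0, 0], 0], [[0, 0, 0], [0, 0, 0], 0], [[0, 0, 0], [0, 0, 0], 0], [[0, 0, 0], [0, 0, 0], 0]]'

```text
time: 39.3
tcp_pos: [0.597, -0.0888, 0.0192]
ee_rot: [-0.222, 2.746, 0.047]
force: [-4.8, -0.2, 10.5]
gripper_width: 0.0465
grasp_force: 59.0
```

Run:
```python
from mot import *
show();o=r.get_obs();plan([o["tcp_pos"]+[0,0,.13]])
```

```text
t 39.3 p [ 0.597  -0.0888  0.0192] F [-4.8 -0.2 10.5] w 0.0465 gf 59.0 j [ 0.18  0.34 -0.72  0.03 -0.12 -1.62]
shift [-0.246  0.002 -0.602] turn [0. 0. 0.]
```

Request:
jog_arm --motion '[[[-0.05, 0, -0.12], [0, 0, 0], 0], [[-0.1, 0, -0.24], [0, 0, 0], 0], [[-0.17, 0, -0.42], [0, 0, 0], 0], [[-0.246, 0, -0.6], [0, 0, 0], 0], [[-0.246, 0, -0.6], [0, 0, 0], 0]]'

```text
time: 39.92
tcp_pos: [0.5985, -0.0887, 0.151]
ee_rot: [-0.222, 2.743, 0.047]
force: [0.8, 0.2, -4.5]
gripper_width: 0.0466
grasp_force: 63.1
```

Request:
jog_arm --motion '[[[0, 0, 0], [0.0266, 0.0481, -0.0626], 0], [[0, 0, 0], [0.0266, 0.0481, -0.0626], 0], [[0, 0, 0], [0.0266, 0.0481, -0.0626], 0], [[0, 0, 0], [0.0532, 0.0962, -0.1252], 0], [[0, 0, 0], [0.0532, 0.0962, -0.1252], 0], [[0, 0, 0], [0.0532, 0.0962, -0.1252], 0], [[0, 0, 0], [0.0797, 0.1444, -0.1879], 0], [[0, 0, 0], [0.0797, 0.1444, -0.1879], 0], [[0, 0, 0], [0.0797, 0.1444, -0.1879], 0], [[0, 0, 0], [0.1063, 0.1925, -0.2505], 0], [[0, 0, 0], [0.1063, 0.1925, -0.2505], 0], [[0, 0, 0], [0.1063, 0.1925, -0.2505], 0], [[0, 0, 0], [0.1063, 0.1925, -0.2505], 0], [[0, 0, 0], [0.1063, 0.1925, -0.2505], 0], [[0, 0, 0], [0.1063, 0.1925, -0.2505], 0]]'

```text
time: 41.8
tcp_pos: [0.5976, -0.0889, 0.1479]
ee_rot: [1.628, -1.39, 1.096]
force: [-1.0, -0.5, -3.3]
gripper_width: 0.0462
grasp_force: 63.0
```

Run:
```python
from mot import *
import io,contextlib
with contextlib.redirect_stdout(io.StringIO()): W=mot((.589,-.09,.035),9.2,90,(.48,-.02),q0=r.get_obs()["joint_positions"])
show();plan([W[7][0],W[8][0]+[0,0,.02]],[W[7][1],None]);
s=optics.snapshot("scene");d=optics.snapshot("side");import cv2
cv2.imwrite("pics/u1.png",np.hstack([cv2.resize(s["image"][150:350,225:425,::-1],(400,400),interpolation=2),cv2.resize(d["image"][130:330,280:480,::-1],(400,400),interpolation=2)]))
```

```text
t 41.8 p [ 0.5976 -0.0889  0.1479] F [-1.  -0.5 -3.3] w 0.0462 gf 63.0 j [ 0.59  0.57 -0.78  1.07 -1.28 -1.37]
shift [-0.083  0.525 -0.339] turn [-0.0001  0.0008 -0.0006]
shift [-0.413 -0.     0.167] turn [0. 0. 0.]
```

Request:
jog_arm --motion '[[[-0.083, 0.525, -0.339], [0, 0.001, -0.001], 0], [[-0.083, 0.525, -0.339], [0, 0.001, -0.001], 0], [[-0.083, 0.525, -0.339], [0, 0.001, -0.001], 0], [[-0.083, 0.525, -0.339], [0, 0.001, -0.001], 0]]'

```text
time: 42.4
tcp_pos: [0.4831, -0.0366, 0.158]
ee_rot: [1.629, -1.377, 1.098]
force: [0.1, 0.7, -3.6]
gripper_width: 0.0465
grasp_force: 63.5
```

Request:
jog_arm --motion '[[[-0.14, 0, 0.056], [0, 0, 0], 0], [[-0.28, 0, 0.112], [0, 0, 0], 0], [[-0.413, 0, 0.167], [0, 0, 0], 0], [[-0.413, 0, 0.167], [0, 0, 0], 0], [[-0.413, 0, 0.167], [0, 0, 0], 0]]'

```text
time: 43.02
tcp_pos: [0.4825, -0.0387, 0.0692]
ee_rot: [1.625, -1.377, 1.096]
force: [0.6, -0.2, -3.6]
gripper_width: 0.0467
grasp_force: 63.4
```

Run:
```python
from mot import *
o=r.get_obs();show();plan([o["tcp_pos"]-[0,0,.01]])
Rt=R.from_rotvec(o["ee_rot"]);yaw=9.2;Rd=tilt(yaw,22)*R.from_euler("z",180,degrees=True);a=-np.array([np.cos(np.radians(yaw)),np.sin(np.radians(yaw)),0])
print("motor axis",Rt.apply(Rd.inv().apply(a)).round(3))
s=optics.snapshot("wrist")["image"]; import cv2; cv2.imwrite("pics/u2.png",s[...,::-1])
```

```text
t 43.02 p [ 0.4825 -0.0387  0.0692] F [ 0.6 -0.2 -3.6] w 0.0467 gf 63.4 j [ 0.85  0.66 -0.93  0.88 -1.18 -1.58]
shift [-0.046 -0.     0.019] turn [0. 0. 0.]
motor axis [0.003 0.004 1.   ]
```

Motor axis in the hand is vertical to within 0.005 rad. I'll lower it in steps until the foot touches.

Request:
jog_arm --motion '[[[-0.035, 0, 0.014], [0, 0, 0], 0], [[-0.06, 0, 0.024], [0, 0, 0], 0], [[-0.07, 0, 0.028], [0, 0, 0], 0], [[-0.075, 0, 0.03], [0, 0, 0], 0], [[-0.075, 0, 0.03], [0, 0, 0], 0]]'

```text
time: 43.7
tcp_pos: [0.4821, -0.038, 0.0524]
ee_rot: [1.627, -1.375, 1.097]
force: [0.8, 0.5, -3.3]
gripper_width: 0.0464
grasp_force: 63.4
```

Request:
jog_arm --motion '[[[-0.007, 0, 0.003], [0, 0, 0], 0], [[-0.012, 0, 0.005], [0, 0, 0], 0], [[-0.016, 0, 0.0065], [0, 0, 0], 0], [[-0.016, 0, 0.0065], [0, 0, 0], 0]]'

```text
time: 44.2
tcp_pos: [0.4822, -0.0383, 0.05]
ee_rot: [1.625, -1.374, 1.099]
force: [-1.2, 2.2, 5.2]
gripper_width: 0.0465
grasp_force: 63.6
```

Request:
jog_arm --motion '[[[0, 0, 0], [0, 0, 0], 1], [[0, 0, 0], [0, 0, 0], 1], [[0, 0, 0], [0, 0, 0], 1], [[0, 0, 0], [0, 0, 0], 1], [[0, 0, -0.1], [0, 0, 0], 1], [[0, 0, -0.3], [0, 0, 0], 1], [[0, 0, -0.5], [0, 0, 0], 1], [[0, 0, -0.7], [0, 0, 0], 1], [[0.5, 0, -0.7], [0, 0, 0], 1], [[0.9, 0, -0.7], [0, 0, 0], 1], [[0.9, 0, -0.7], [0, 0, 0], 1]]'

```text
time: 45.58
tcp_pos: [0.4725, 0.0236, 0.2699]
ee_rot: [1.627, -1.375, 1.097]
force: [0.7, 1.1, 0.3]
gripper_width: 0.0855
grasp_force: 0.0
```

Run:
```python
from mot import *
show()
import io,contextlib
q=r.get_obs()["joint_positions"].copy()
s=optics.snapshot("scene")["image"];d=np.load("scene.npz")["im"];df=np.abs(s.astype(int)-d).max(2)
print("m2 diff",[int(df[y-6:y+7,x-6:x+7].mean()) for x,y in[(346,295),(328,300),(313,306),(268,278)]])
# motor 1 standing: where must its top appear?
from tri import P
for X in[(.48,-.02,.084),(.48,-.02,.111)]:
    u=P("scene")@np.r_[X,1];u=u[:2]/u[2];print(u.round(1))
# m2 plan
q[:]=[.5,.34,-.69,0,-.16,-1.2]
for psi in(-90,-75): W=mot((.602,.101,.035),-10.3,psi,(.595,.1),q0=q)
plan([(.50,.0,.24),W[0][0],W[1][0]],[down(-10.3)*R.from_euler("z",180,degrees=True),W[0][1],None])
```

```text
t 45.58 p [0.4725 0.0236 0.2699] F [0.7 1.1 0.3] w 0.0855 gf 0.0 j [ 0.99  0.36 -0.73  0.68 -1.56 -1.25]
m2 diff [3, 2, 3, 2]
[337.5 236.6]
[337.8 230.6]
rel [-0.1063  0.1925  0.2505] f [ 0.17  0.91 -0.37] x [0.07 0.37 0.93]
[0.565 0.108 0.128] err 0.0 [ 0.66  0.16 -0.64  0.54 -0.58 -2.84]
[0.602 0.101 0.035] err 0.0055 [ 0.6   0.36 -0.65  0.76 -0.39 -3.03]
[0.602 0.101 0.165] err 0.0 [ 0.6   0.16 -0.53  0.45 -0.65 -2.68]
[0.602 0.101 0.165] err 0.0 [ 0.38  0.24 -0.39 -0.19 -0.73 -2.36]
[0.602 0.101 0.165] err 0.0 [ 0.18  0.34 -0.33 -0.67 -0.88 -2.21]
[0.602 0.101 0.165] err 0.0 [ 0.03  0.45 -0.36 -1.08 -1.03 -2.17]
[0.602 0.101 0.165] err 0.0 [-0.06  0.55 -0.48 -1.46 -1.18 -2.16]
[0.595 0.1   0.165] err 0.0 [-0.06  0.54 -0.49 -1.47 -1.18 -2.15]
[0.595 0.1   0.056] err 0.0 [-0.06  0.73 -0.51 -1.55 -1.17 -1.92]
rel [-0.0892  0.2104  0.2101] f [-0.08  0.92 -0.37] x [-0.03  0.37  0.93]
[0.565 0.108 0.128] err 0.0 [ 0.66  0.16 -0.64  0.54 -0.58 -2.84]
[0.602 0.101 0.035] err 0.0055 [ 0.6   0.36 -0.65  0.76 -0.39 -3.03]
[0.602 0.101 0.165] err 0.0 [ 0.6   0.16 -0.53  0.45 -0.65 -2.68]
[0.602 0.101 0.165] err 0.0 [ 0.38  0.26 -0.35 -0.17 -0.8  -2.32]
[0.602 0.101 0.165] err 0.0 [ 0.19  0.38 -0.25 -0.58 -1.01 -2.2 ]
[0.602 0.101 0.165] err 0.0 [ 0.04  0.51 -0.23 -0.92 -1.19 -2.2 ]
[0.602 0.101 0.165] err 0.0 [-0.06  0.63 -0.29 -1.23 -1.35 -2.23]
[0.595 0.1   0.165] err 0.0 [-0.06  0.63 -0.31 -1.23 -1.35 -2.22]
[0.595 0.1   0.056] err 0.0 [-0.06  0.79 -0.33 -1.27 -1.29 -2.04]
shift [-0.111 -0.117  0.187] turn [-0.1778 -0.1254  0.2633]
shift [-0.26   0.588  0.649] turn [ 0.     -0.0611  0.    ]
shift [0.  0.  0.5] turn [0. 0. 0.]
```

Run:
```python
from mot import *
for al in(12,16):
    q=np.array([.5,.34,-.6,.3,-.5,-2.3])
    W=mot((.600,.1012,.035),-10.3,-75,(.595,.1),al=al,h=.052,q0=q)
    Rz=down(-10.3)*R.from_euler("z",180,degrees=True)
    print(IK(np.array([.5,.03,.24]),Rz,q,-1))
    plan([(.50,.03,.24),W[0][0],W[1][0]],[Rz,W[0][1],None])
```

```text
rel [-0.1243  0.2104  0.1914] f [-0.08  0.97 -0.21] x [-0.02  0.21  0.98]
[0.58  0.105 0.133] err 0.0 [ 0.55  0.23 -0.48  0.21 -0.71 -2.46]
[0.6   0.101 0.035] err 0.0 [ 0.53  0.39 -0.53  0.28 -0.51 -2.52]
[0.6   0.101 0.165] err 0.0 [ 0.53  0.22 -0.4   0.19 -0.79 -2.4 ]
[0.6   0.101 0.165] err 0.0 [ 0.31  0.34 -0.25 -0.31 -0.97 -2.16]
[0.6   0.101 0.165] err 0.0 [ 0.13  0.47 -0.18 -0.68 -1.17 -2.1 ]
[0.6   0.101 0.165] err 0.0 [-0.    0.6  -0.19 -1.   -1.34 -2.1 ]
[0.6   0.101 0.165] err 0.0 [-0.09  0.72 -0.3  -1.32 -1.48 -2.12]
[0.595 0.1   0.165] err 0.0 [-0.09  0.71 -0.31 -1.32 -1.48 -2.11]
[0.595 0.1   0.058] err 0.0 [-0.09  0.88 -0.3  -1.34 -1.44 -1.95]
(array([ 4.04441431e-01,  6.17262563e-02, -3.52143161e-01,  1.94193575e-12,
       -1.15692691e+00, -2.15500667e+00]), np.float64(1.7940529244991333e-11))
shift [-0.167 -0.141  0.049] turn [-0.1778 -0.1254  0.2633]
shift [-0.344  0.44   0.629] turn [ 0.     -0.0333  0.    ]
shift [ 0.  -0.   0.5] turn [0. 0. 0.]
rel [-0.1107  0.2104  0.1997] f [-0.08  0.96 -0.28] x [-0.02  0.27  0.96]
[0.573 0.106 0.131] err 0.0 [ 0.6   0.2  -0.
[... 160 characters left out ...]
 0.101 0.165] err 0.0 [ 0.34  0.3  -0.29 -0.26 -0.9  -2.22]
[0.6   0.101 0.165] err 0.0 [ 0.15  0.43 -0.21 -0.65 -1.1  -2.13]
[0.6   0.101 0.165] err 0.0 [ 0.01  0.57 -0.21 -0.97 -1.28 -2.14]
[0.6   0.101 0.165] err 0.0 [-0.08  0.68 -0.3  -1.28 -1.43 -2.16]
[0.595 0.1   0.165] err 0.0 [-0.08  0.68 -0.31 -1.28 -1.43 -2.15]
[0.595 0.1   0.058] err 0.0 [-0.08  0.85 -0.31 -1.31 -1.38 -1.98]
(array([ 4.04441431e-01,  6.17262563e-02, -3.52143161e-01,  1.94193575e-12,
       -1.15692691e+00, -2.15500667e+00]), np.float64(1.7940529244991333e-11))
shift [-0.167 -0.141  0.049] turn [-0.1778 -0.1254  0.2633]
shift [-0.317  0.44   0.636] turn [ 0.     -0.0444  0.    ]
shift [0.  0.  0.5] turn [0. 0. 0.]
```

Motor 1 is released and motor 2 hasn't moved. Moving to motor 2.

Request:
jog_arm --motion '[[[-0.167, -0.141, 0.049], [-0.178, -0.125, 0.263], 1], [[-0.167, -0.141, 0.049], [-0.178, -0.125, 0.263], 1], [[-0.167, -0.141, 0.049], [-0.178, -0.125, 0.263], 1], [[-0.167, -0.141, 0.049], [-0.178, -0.125, 0.263], 1], [[-0.167, -0.141, 0.049], [-0.178, -0.125, 0.263], 1], [[-0.167, -0.141, 0.049], [-0.178, -0.125, 0.263], 1], [[-0.167, -0.141, 0.049], [-0.178, -0.125, 0.263], 1], [[-0.167, -0.141, 0.049], [-0.178, -0.125, 0.263], 1], [[-0.167, -0.141, 0.049], [-0.178, -0.125, 0.263], 1], [[-0.167, -0.141, 0.049], [-0.178, -0.125, 0.263], 1], [[-0.167, -0.141, 0.049], [-0.178, -0.125, 0.263], 1], [[-0.167, -0.141, 0.049], [-0.178, -0.125, 0.263], 1], [[-0.167, -0.141, 0.049], [-0.178, -0.125, 0.263], 1], [[-0.167, -0.141, 0.049], [-0.178, -0.125, 0.263], 1]]'

```text
time: 47.38
tcp_pos: [0.4998, 0.0322, 0.2332]
ee_rot: [-0.277, -3.122, 0.008]
force: [0.0, 0.1, 0.4]
gripper_width: 0.0852
grasp_force: 0.0
```

Run:
```python
from mot import *
show();W=mot((.600,.1012,.035),-10.3,-75,(.595,.135),al=16,h=.052,q0=r.get_obs()["joint_positions"])
plan([W[0][0],W[1][0]],[W[0][1],None])
s=optics.snapshot("scene")["image"];d=np.load("scene.npz")["im"];df=np.abs(s.astype(int)-d).max(2)
print("m2 diff",[int(df[y-6:y+7,x-6:x+7].mean()) for x,y in[(346,295),(328,300),(313,306)]])
```

```text
t 47.38 p [0.4998 0.0322 0.2332] F [0.  0.1 0.4] w 0.0852 gf 0.0 j [ 0.46  0.07 -0.35  0.   -1.15 -2.21]
rel [-0.1107  0.2104  0.1997] f [-0.08  0.96 -0.28] x [-0.02  0.27  0.96]
[0.573 0.106 0.131] err 0.0 [ 0.6   0.2  -0.55  0.32 -0.65 -2.59]
[0.6   0.101 0.035] err 0.0 [ 0.56  0.38 -0.58  0.44 -0.44 -2.69]
[0.6   0.101 0.165] err 0.0 [ 0.56  0.2  -0.45  0.28 -0.73 -2.5 ]
[0.6   0.101 0.165] err 0.0 [ 0.34  0.3  -0.29 -0.26 -0.9  -2.22]
[0.6   0.101 0.165] err 0.0 [ 0.15  0.43 -0.21 -0.65 -1.1  -2.13]
[0.6   0.101 0.165] err 0.0 [ 0.01  0.57 -0.21 -0.97 -1.28 -2.14]
[0.6   0.101 0.165] err 0.0 [-0.08  0.68 -0.3  -1.28 -1.43 -2.16]
[0.595 0.135 0.165] err 0.0 [-0.02  0.67 -0.33 -1.33 -1.39 -2.15]
[0.595 0.135 0.058] err 0.0 [-0.02  0.84 -0.34 -1.37 -1.35 -1.97]
shift [-0.325  0.431  0.597] turn [-0.0009 -0.0455  0.0006]
shift [0.  0.  0.5] turn [0. 0. 0.]
m2 diff [6, 3, 3]
```

Request:
jog_arm --motion '[[[-0.1, 0.15, 0.1], [-0.001, -0.0455, 0.0006], 1], [[-0.2, 0.3, 0.2], [-0.001, -0.0455, 0.0006], 1], [[-0.325, 0.431, 0.4], [-0.001, -0.0455, 0.0006], 1], [[-0.325, 0.431, 0.597], [-0.001, -0.0455, 0.0006], 1], [[-0.325, 0.431, 0.597], [-0.001, -0.0455, 0.0006], 1], [[-0.325, 0.431, 0.597], [-0.001, -0.0455, 0.0006], 1]]'

```text
time: 48.18
tcp_pos: [0.579, 0.1055, 0.114]
ee_rot: [0.258, 2.85, -0.034]
force: [-0.0, -0.1, 0.4]
gripper_width: 0.0853
grasp_force: 0.0
```

Run:
```python
from mot import *
import io,contextlib
with contextlib.redirect_stdout(io.StringIO()): W=mot((.600,.1012,.035),-10.3,-75,(.595,.135),al=16,h=.052,q0=r.get_obs()["joint_positions"])
show();plan([W[1][0]],[W[1][1]])
```

```text
t 48.17 p [0.579  0.1055 0.114 ] F [-0.  -0.1  0.4] w 0.0853 gf 0.0 j [ 0.62  0.19 -0.72  0.42 -0.5  -2.72]
shift [ 0.006 -0.003  0.504] turn [ 0.0002  0.0002 -0.0002]
```

Request:
jog_arm --motion '[[[0.006, -0.003, 0.15], [0, 0, 0], 1], [[0.006, -0.003, 0.3], [0, 0, 0], 1], [[0.006, -0.003, 0.42], [0, 0, 0], 1], [[0.006, -0.003, 0.504], [0, 0, 0], 1], [[0.006, -0.003, 0.504], [0, 0, 0], 1], [[0.006, -0.003, 0.504], [0, 0, 0], 1]]'

```text
time: 48.92
tcp_pos: [0.6076, 0.0999, 0.0223]
ee_rot: [0.262, 2.859, -0.03]
force: [0.2, -0.4, 0.0]
gripper_width: 0.0855
grasp_force: 0.0
```

Request:
jog_arm --motion '[[[0, 0, 0], [0, 0, 0], 0], [[0, 0, 0], [0, 0, 0], 0], [[0, 0, 0], [0, 0, 0], 0], [[0, 0, 0], [0, 0, 0], 0], [[0, 0, 0], [0, 0, 0], 0], [[0, 0, 0], [0, 0, 0], 0]]'

```text
time: 49.68
tcp_pos: [0.6069, 0.1, 0.0218]
ee_rot: [0.259, 2.86, -0.03]
force: [-4.2, 0.9, 7.9]
gripper_width: 0.046
grasp_force: 60.3
```

Run:
```python
from mot import *
import io,contextlib
with contextlib.redirect_stdout(io.StringIO()): W=mot((.600,.1012,.035),-10.3,-75,(.595,.135),al=16,h=.052,q0=r.get_obs()["joint_positions"])
show();plan([W[1][0]],[W[1][1]]);plan([r.get_obs()["tcp_pos"]+[0,0,.13]])
```

```text
t 49.67 p [0.6069 0.1    0.0218] F [-4.2  0.9  7.9] w 0.046 gf 60.3 j [ 0.48  0.35 -0.85  0.83 -0.22 -3.03]
shift [ 0.015 -0.001  0.022] turn [ 0.0005 -0.0014 -0.0002]
shift [-0.174  0.002 -0.626] turn [0. 0. 0.]
```

Run:
```python
from mot import *
Rn=R.from_rotvec(r.get_obs()["ee_rot"]);y=np.radians(-10.3);a=-np.array([np.cos(y),np.sin(y),0])
Rf=R.from_euler("z",-75,degrees=True)*R.from_rotvec(np.cross(a,[0,0,1])*np.pi/2)*Rn
np.save("atool.npy",Rn.inv().apply(a));np.save("Rf.npy",Rf.as_matrix())
rel=(Rn.inv()*Rf).as_rotvec()/2/np.pi
for k in(.25,.5,.75,1):print((rel*k).round(4))
print(Rf.as_matrix()[:,2])
```

```text
[-0.0281  0.0524  0.0498]
[-0.0561  0.1049  0.0997]
[-0.0842  0.1573  0.1495]
[-0.1123  0.2098  0.1994]
[-0.07551866  0.96075079 -0.26693605]
```

Request:
jog_arm --motion '[[[-0.035, 0, -0.12], [0, 0, 0], 0], [[-0.07, 0, -0.24], [0, 0, 0], 0], [[-0.12, 0, -0.42], [0, 0, 0], 0], [[-0.174, 0, -0.626], [0, 0, 0], 0], [[-0.174, 0, -0.626], [0, 0, 0], 0], [[-0.174, 0, -0.626], [0, 0, 0], 0]]'

```text
time: 50.42
tcp_pos: [0.6057, 0.0987, 0.1496]
ee_rot: [0.26, 2.863, -0.032]
force: [0.2, 0.3, -4.0]
gripper_width: 0.046
grasp_force: 64.2
```

Request:
jog_arm --motion '[[[0, 0, 0], [-0.0281, 0.0524, 0.0498], 0], [[0, 0, 0], [-0.0281, 0.0524, 0.0498], 0], [[0, 0, 0], [-0.0281, 0.0524, 0.0498], 0], [[0, 0, 0], [-0.0561, 0.1049, 0.0997], 0], [[0, 0, 0], [-0.0561, 0.1049, 0.0997], 0], [[0, 0, 0], [-0.0561, 0.1049, 0.0997], 0], [[0, 0, 0], [-0.0842, 0.1573, 0.1495], 0], [[0, 0, 0], [-0.0842, 0.1573, 0.1495], 0], [[0, 0, 0], [-0.0842, 0.1573, 0.1495], 0], [[0, 0, 0], [-0.1123, 0.2098, 0.1994], 0], [[0, 0, 0], [-0.1123, 0.2098, 0.1994], 0], [[0, 0, 0], [-0.1123, 0.2098, 0.1994], 0], [[0, 0, 0], [-0.1123, 0.2098, 0.1994], 0], [[0, 0, 0], [-0.1123, 0.2098, 0.1994], 0], [[0, 0, 0], [-0.1123, 0.2098, 0.1994], 0], [[0, 0, 0], [-0.1123, 0.2098, 0.1994], 0]]'

```text
time: 52.42
tcp_pos: [0.6069, 0.0998, 0.1515]
ee_rot: [-1.339, -1.451, -1.017]
force: [-0.2, 0.5, -3.2]
gripper_width: 0.0456
grasp_force: 64.1
```

Run:
```python
from mot import *
show();Rf=R.from_matrix(np.load("Rf.npy"));Rn=R.from_rotvec(r.get_obs()["ee_rot"]);print("axis",Rn.apply(np.load("atool.npy")).round(3))
G=np.array([.595,.135,.08]);plan([G+[0,0,.08]+Rf.apply([0,0,.019]),G+Rf.apply([0,0,.019])],[Rf,None])
```

```text
t 52.42 p [0.6069 0.0998 0.1515] F [-0.2  0.5 -3.2] w 0.0456 gf 64.1 j [-0.27  0.71  0.12 -1.15 -1.7  -2.48]
axis [-0.     0.002  1.   ]
shift [ 0.09  -0.045  0.257] turn [-0.0002  0.0003  0.0001]
shift [-0.385  0.     0.107] turn [0. 0. 0.]
```

Request:
jog_arm --motion '[[[0.09, -0.045, 0.257], [0, 0, 0], 0], [[0.09, -0.045, 0.257], [0, 0, 0], 0], [[0.09, -0.045, 0.257], [0, 0, 0], 0], [[-0.05, -0.045, 0.296], [0, 0, 0], 0], [[-0.2, -0.045, 0.338], [0, 0, 0], 0], [[-0.295, -0.045, 0.364], [0, 0, 0], 0], [[-0.295, -0.045, 0.364], [0, 0, 0], 0], [[-0.345, -0.045, 0.378], [0, 0, 0], 0], [[-0.37, -0.045, 0.385], [0, 0, 0], 0], [[-0.37, -0.045, 0.385], [0, 0, 0], 0]]'

```text
time: 53.68
tcp_pos: [0.5934, 0.1527, 0.0588]
ee_rot: [-1.341, -1.447, -1.017]
force: [-0.4, -0.1, -3.1]
gripper_width: 0.046
grasp_force: 64.2
```

Run:
```python
from mot import *
show();print("axis",R.from_rotvec(r.get_obs()["ee_rot"]).apply(np.load("atool.npy")).round(3))
plan([r.get_obs()["tcp_pos"]-[0,0,.01]])
```

```text
t 53.67 p [0.5934 0.1527 0.0588] F [-0.4 -0.1 -3.1] w 0.046 gf 64.2 j [-0.21  0.82  0.05 -1.18 -1.58 -2.33]
axis [0.002 0.001 1.   ]
shift [-0.048  0.     0.013] turn [0. 0. 0.]
```

Request:
jog_arm --motion '[[[-0.015, 0, 0.004], [0, 0, 0], 0], [[-0.025, 0, 0.007], [0, 0, 0], 0], [[-0.031, 0, 0.0085], [0, 0, 0], 0], [[-0.035, 0, 0.0095], [0, 0, 0], 0], [[-0.035, 0, 0.0095], [0, 0, 0], 0]]'

```text
time: 54.3
tcp_pos: [0.5934, 0.1526, 0.0525]
ee_rot: [-1.339, -1.447, -1.018]
force: [-0.8, -2.2, 4.9]
gripper_width: 0.046
grasp_force: 64.6
```

Request:
jog_arm --motion '[[[0, 0, 0], [0, 0, 0], 1], [[0, 0, 0], [0, 0, 0], 1], [[0, 0, 0], [0, 0, 0], 1], [[0, 0, 0], [0, 0, 0], 1], [[0, 0, -0.1], [0, 0, 0], 1], [[0, 0, -0.25], [0, 0, 0], 1], [[0, 0, -0.4], [0, 0, 0], 1], [[0.2, 0, -0.45], [0, 0, 0], 1], [[0.5, 0, -0.45], [0, 0, 0], 1], [[0.9, 0, -0.45], [0, 0, 0], 1], [[0.9, 0, -0.45], [0, 0, 0], 1]]'

```text
time: 55.68
tcp_pos: [0.5977, 0.1127, 0.2542]
ee_rot: [-1.34, -1.455, -1.023]
force: [0.6, 0.2, -0.8]
gripper_width: 0.0858
grasp_force: 0.0
```

Run:
```python
from mot import *; import cv2
show()
s=optics.snapshot("scene");d=optics.snapshot("side")
a=cv2.resize(s["image"][140:420,215:495,::-1],(400,400),interpolation=2);b=cv2.resize(d["image"][130:410,215:495,::-1],(400,400),interpolation=2)
cv2.imwrite("pics/end.png",np.hstack([a,b]))
```

```text
t 55.67 p [0.5977 0.1127 0.2542] F [ 0.6  0.2 -0.8] w 0.0858 gf 0.0 j [-0.26  0.56  0.13 -1.18 -1.75 -2.62]
```

View pics/end.png

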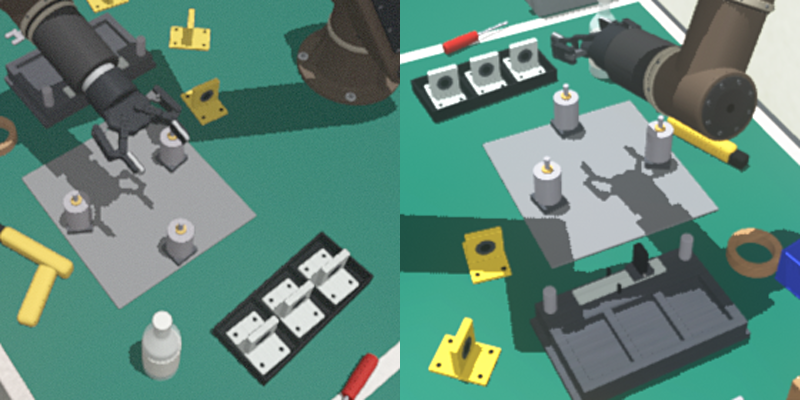

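The final view shows three motors standing on the pallet (right crop (547,185), (568,108), (659,143)) and three brackets in their pockets. The gauge tab is home at (640,258), and the gripper is clear of everything.

```bash
python3 -c "
from workcell import r
print(r.sign_off())"
```

```text
the job is handed in; nothing more can be done
None
```

The job is handed in at about 56 s: three brackets set flat in the tray, one to a pocket; the gauge pulled about 44 mm (mark at 45 mm), held over a second and back home; both fallen motors stood up, so all three stand on the pallet. The sign-off gave no verdict, so the result rests on my final pictures and force readings.

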